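# Clamp the stop of the tile-row gauge with a hex key

### The arm

A 6-joint arm with a two-finger parallel gripper is mounted at the origin on a cart in front of the work surface, level with it; the furniture and walls round the work are solid. World frame = base frame: x ahead of the robot, y to its left, z up, the work surface at z = 0. Lengths are in m, angles in rad, forces in N, time in s.
With the tool pointing down it reaches from about 0.3 to 0.775 m from the base axis. Payload 14.6 kg.
Tool frame: the origin (TCP) lies at the very end of the fingers, on their centre line; the grasp point (between the pads) lies ctrl.grasp_offset behind it (ctrl.grasp_offset is the distance from the TCP to the grasp point, in m); z points along the fingers, y is the direction in which the jaws open and shut (so a half turn about z gives the same grasp; the last joint's range is limited). The gripper opens to 94 mm and grips with 3 to 60 N. Pads are 16 mm wide; open, the fingers measure 119 mm over their backs; the gripper's body (75 mm by 177 mm) begins 78 mm behind the grasp point.
Start: joints at [-1.349, 0.3, 1.521, -0, 1.321, -0.067], TCP at [0.157, -0.527, 0.205] pointing down, gripper open.
Joint ranges: [-3.03, 3.03], [-0.79, 2.21], [0.23, 2.52], [-1.04, 4.18], [0, 3.07], [-2.55, 2.55]. Speed limits (rad/s): [2.22, 2.22, 2.57, 3.14, 3.14, 3.14].

### API

Orientations are given as [roll, pitch, yaw] about the fixed x, y, z axes, in that order (R = Rz(yaw) Ry(pitch) Rx(roll)).
In Python, from station import ctrl gives the robot as it stands. The module is installed in compiled form; this text tells all that it offers.
- The arm moves only by the tool carry_out, never from a script. Its argument "deltas" is a list of rows, each an object of numbers: "x", "y", "z": the shift along the tool's x, y, z in units of 0.02 m (1.0 is 0.02 m); "wx", "wy", "wz": the turn, a rotation vector about the tool's x, y, z in units of 0.08 rad (1.0 is 0.08 rad); "jaw": the opening in per cent of the stroke, from 0 (shut) to 100 (fully open). A call has 1 to 12 rows; each row shifts and turns the commanded pose from where the row before left it, along the tool's axes as they then stand; what a row does not reach is not made up. A row lasts 1/12 s, in which the tool goes at most 41.7 mm and 7.16 degrees, less where a joint would pass 70% of its speed; a pose out of reach is approached as far as the arm can. A call with a number of a shift or a turn outside -1 to 1 is refused whole. A call with a gripper value outside its range is refused whole. The fingers move at their own pace and stop on an object; "squeeze" is the grip in N (left out, the last holds). Time passes only in rows, so rows that do not move let the fingers close. It gives the time, the measured TCP pose, the force and the opening at its end, in the units of the state.
- ctrl.get_obs(): the state, without advancing time (a new reading comes with each control period).
- ctrl.camera(name): name is "scene" or "top" or "wrist"; returns the picture (384x512x3 uint8, blue, green, red); there is no depth.
- ctrl.camera_params(name): a dict with "mtx" (3x3 intrinsics, pixels), "dist" ([k1, k2, p1, p2, k3] as OpenCV has them; the pictures are not rectified), "origin" and "attitude" of the camera in the world. Camera axes: x right, y down, z forward; pixel columns grow to the right and rows downward; lengths in m; the calibration is good to about 2 mm. A picture is of the moment at which its call begins: read the wrist's pose just before it. camera_params takes no time and is no camera call; for the wrist camera it gives the pose at the moment of the call.
- ctrl.hand_in(): hands the job in, once; it reports no verdict.
Trained networks look in the newest picture that a camera, given by its name, has taken for a name from the list of things; names that differ only in an ending like _2 or _b are one class to them, and where a whole thing is asked for, a point or a joint stands for the part that bears it (a point fixed in the world has none). Each returns a list of dicts, best first, with "conf" (0 to 1); they miss things now and then, are a little off and sometimes report something else, mostly with a low value. They report only what shows in the picture. A call takes as long as a camera call.
- ctrl.boxes_of(camera, label): "rect" ([left, top, right, bottom] in pixels, round what is visible of it).
- ctrl.mark_of(camera, label): "position" ([row, column] in pixels: a listed point, or the origin of a listed thing).
The state is a dict: "time_s": time; "qpos": joint angles; "joint_vel": joint speeds; "tau": joint torques, N m; "ee_pos": TCP position; "eef_rot": TCP orientation; "force": force on the tool from outside, world axes, zero at the start; "moment": the same for the moment, N m; "grip_width": finger opening in m.
Only numpy, scipy, OpenCV 4.12 (cv2) and the standard library are available. Lean on these libraries where they do the work, as an engineer would, in place of code of your own. Each camera call takes 0.05 s, during which the arm holds its last target.

### The job

The sliding stop of the tile-row gauge has been set but not locked: take the big T-handle hex key from its wooden stand, feel for the socket of the clamp screw deep in the stop's bore, seat the key fully home in it, and only then turn the screw clockwise until it comes up tight. Press lightly on the screw and do not force the key round once it is tight, or the socket gets rounded out. Then put the key back in the stand, fully down in its hole, and leave the small key and the tiles where they are.

Things in the scene. Friction and masses are not known exactly. Their poses are not given: they have to be found in the camera images.
- hex_key: The big T-handle hex key, steel with a black handle, upright in one of the stand's two holes. Origin: centre of the blade's lower end, z up along the blade. Blade: hexagon 14 mm across flats, 16.2 across corners (two of them on the key's y axis), end chamfer 0.3 mm; at 50 to 58 mm a 30 mm collar that rests on the stand; then a 15 mm round shank up to the handle. Mass about 0.35 kg.
- key_handle (a point): Centre of the big key's handle bar, 97 mm above the blade's end, on the blade's axis. The bar is 92 mm long along the key's y, 16 mm wide along its x with flat sides, and 22 mm high.
- small_key: The smaller T-handle key in the stand's other hole (blade 8 mm across flats, handle 68 x 12 x 18 mm): too small for this screw, leave it. Origin and axes as for the big one.
- key_stand: Light wooden block that holds the two keys, fixed to the table, 64 (x) x 190 (y) x 58 mm high, on a foot 76 x 202 x 8 mm. Origin under its centre.
- hole_left (a point): Mouth centre of the stand's hole at +y (stand frame), on its top face: round, 20 mm wide, 53 mm deep. A key stands in it with its blade's end 50 mm below the mouth. Which key stands in which hole varies.
- hole_right (a point): Mouth centre of the stand's hole at -y, the same.
- row_gauge: The tile-row gauge, fixed to the table: aluminium bed 96 (x) x 250 (y) x 12 mm with a slot along y, a fence at its far side 34 mm high, a fixed stop at its -y end 46 mm high. Origin under the bed's centre.
- row_stop: The sliding stop on the gauge's bed, near its +y end: dark steel block 58 (x) x 54 (y) x 42 mm high, its top 54 mm above the table; it does not give under the work. Origin under its centre, z up. In its top is a round upright bore, 30 mm wide, with the clamp screw deep in it.
- bore (a point): Point on the bore's axis at the height of the floor of the screw's hexagon socket, 19.5 mm below the stop's top; z up. The screw's head (25 mm wide) ends 10 mm above this point. Socket: 14.4 mm across flats, 10 mm deep, countersunk 2 mm round its mouth. The screw may stand up to 1.5 mm off the bore's axis in x and y. At a wrong angle the key stands in the countersink, 8 mm above; turned there under light pressure it drops in.
- clamp_screw (a joint): Angle of the clamp screw, rad; grows clockwise seen from above. It starts between 0 and 0.4, turns against a steady 0.06 N m, comes up solid at 1.30 and counts as tight from 1.22; it stays where it is left. Driven some 0.3 rad past the solid stop, the key slips in the socket. It does not tell where the socket's corners point: that varies and must be felt or seen.
- tiles_near: Paper-banded bundle of tiles, 72 x 49 x 34 mm, lying on the gauge's bed against the fixed stop.
- tiles_far: A second such bundle beside it, nearer to the sliding stop.

How it is judged:
On the way, in this order (a step that is already met when the one before it is completed fails the run):
1. the big key is seated fully home in the screw's socket, its end within 2 mm of the socket's floor, before the screw is tight (z of hex_key in the frame of bore below 0.002 m and horizontal distance between hex_key and bore below 0.004 m and angle between the z axis of hex_key and the z axis of row_stop, either way round below 0.08 rad and value of joint clamp_screw below 0.6 rad), for 0.2 s.
2. the screw is turned tight (1.22 rad or more) with the key still seated (z of hex_key in the frame of bore below 0.0035 m and horizontal distance between hex_key and bore below 0.004 m and angle between the z axis of hex_key and the z axis of row_stop, either way round below 0.08 rad and value of joint clamp_screw above 1.22 rad), for 0.1 s.
At the end, for the whole second after the job is handed in: The screw is tight (1.22 rad or more), and the big key stands upright (within 7 degrees), at rest, in a hole of the stand, its end at least 47 mm below the hole's mouth (value of joint clamp_screw above 1.22 rad and ((horizontal distance between hex_key and hole_left below 0.006 m and z of hex_key in the frame of hole_left below -0.047 m) or (horizontal distance between hex_key and hole_right below 0.006 m and z of hex_key in the frame of hole_right below -0.047 m)) and angle between hex_key's own z axis and vertical below 0.12 rad and linear speed of hex_key below 0.02 m/s); the robot touches nothing.
It fails at once if the screw is turned while the key is not fully home (end more than 3.5 mm above the socket's floor): that rounds out the socket (velocity of joint clamp_screw above 0.3 rad/s and z of hex_key in the frame of bore above 0.0035 m).
It fails at once if the key is forced on the screw with more than 40 N of contact in all (pressing and wedging) while it is not home (contact force between hex_key and clamp_screw above 40 N and z of hex_key in the frame of bore above 0.0035 m).
It fails at once if the seated key is forced round in the socket, more than 20 degrees out of its seat: the hexagon is rounded out (z of hex_key in the frame of bore below 0.0035 m and horizontal distance between hex_key and bore below 0.006 m and (angle between the y axis of hex_key and the y axis of clamp_screw, either way round between 0.349 and 0.698 rad or angle between the y axis of hex_key and the y axis of clamp_screw, either way round above 1.396 rad)).
It fails at once if the small key or a tile bundle is shifted more than 15 mm (distance of any of small_key, tiles_near, tiles_far from where it was at the start of the episode above 0.015 m).
It also fails if it takes over 72 s, if anything falls off the work surface, if the arm or the gripper's body presses on something with over 40 N, if the wrist force passes 120 N, or if a joint passes its speed limit or range.

## Working session

There is one attempt and no reset: what is moved stays moved. The work goes in short steps, Python scripts to look and compute and a tool call to move; the robot and the scene stay as the last step left them, time stands still between calls to the robot, and variables do not carry over. Pictures are saved under pics/ and viewed, and the job is handed in when it is done.

Besides the shell and the picture viewer there is one more tool, called after "Emit:" by a JSON object that holds its "api" and its "payload". carry_out: Moves the arm, as the interface text tells. Its arguments: {"type":"object","properties":{"deltas":{"type":"array"},"squeeze":{"type":"number"}},"required":["deltas"]}

```bash
mkdir -p pics; ls; cat > h.py <<'E'
from station import ctrl
import numpy as np, cv2
from scipy.spatial.transform import Rotation as R
def snap(n,f):
    im=ctrl.camera(n); cv2.imwrite('pics/'+f,im); return im
E
python3 - <<'E'
from h import *
o=ctrl.get_obs(); print(o, ctrl.grasp_offset)
for n in ['scene','top','wrist']:
    print(n,ctrl.camera_params(n)); snap(n,n+'0.png')
for c in ['scene','top']:
  for l in ['hex_key','key_handle','small_key','hole_left','hole_right','key_stand','row_stop','bore','row_gauge']:
    print(c,l,[(m['position'],round(m['conf'],2)) for m in ctrl.mark_of(c,l)][:2])
print(ctrl.get_obs()['time_s'])
E
```

```text
pics
{'time_s': 0.0, 'qpos': array([-1.34861480e+00,  3.00476975e-01,  1.52155238e+00,  1.12965467e-05,
        1.32069231e+00, -6.66339272e-02]), 'joint_vel': array([ 0.00092724, -0.00187382, -0.00066175,  0.00159185, -0.00182246,
       -0.00111057]), 'tau': array([-8.33389549e-04, -5.31804299e+01, -3.52742743e+01,  7.08388863e-02,
        2.43695697e-02, -7.44516274e-05]), 'ee_pos': array([ 0.15657649, -0.52698202,  0.20489525]), 'eef_rot': array([-3.14046688e+00, -8.60919301e-05,  2.88812605e-01]), 'force': array([-0.12853781, -0.59024347, -0.46292823]), 'moment': array([0.01024858, 0.04142948, 0.09374914]), 'grip_width': 0.0935920226026928} 0.0188
scene {'mtx': array([[427.65789379,   0.        , 246.89866152],
       [  0.        , 427.65789379, 189.58205792],
       [  0.        ,   0.        ,   1.        ]]), 'dist': array([-0.0390989,  0.       ,  0.       ,  0.       ,  0.       ]), 'origin': array([-0.04350771,  0.99042755,  0.67904453]), 'attitude': array([-2.05663651,  0.01907394, -2.69263105])}
top {'mtx': array([[388.56239944,   0.        , 254.76201845],
       [  0.
[... 731 characters left out ...]
242.1, 204.1], 0.74)]
scene small_key []
scene hole_left [([259.4, 202.8], 0.66), ([188.1, 284.1], 0.21)]
scene hole_right [([233.7, 229.7], 0.63)]
scene key_stand [([263.9, 217.4], 0.7)]
scene row_stop [([195.8, 267.9], 0.65)]
scene bore [([189.6, 266.0], 0.82)]
scene row_gauge [([191.9, 277.8], 0.72), ([258.5, 203.3], 0.4)]
top hex_key []
top key_handle [([193.1, 153.4], 0.62)]
top small_key [([198.9, 204.2], 0.52)]
top hole_left [([195.1, 160.2], 0.6)]
top hole_right [([192.8, 196.6], 0.92)]
top key_stand [([192.0, 186.1], 0.6), ([195.0, 157.6], 0.54)]
top row_stop [([191.7, 304.0], 0.86), ([191.3, 308.6], 0.72)]
top bore [([193.2, 307.6], 0.8)]
top row_gauge [([189.5, 328.2], 0.91)]
1.05
```

View pics/top0.png

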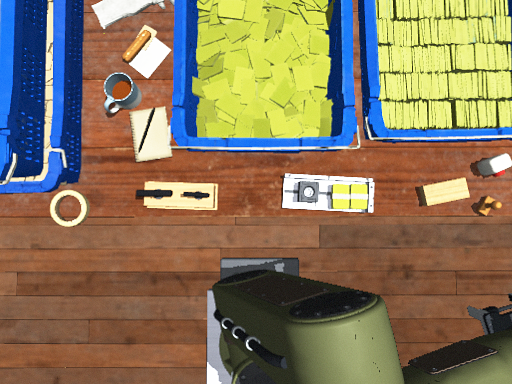

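View pics/scene0.png

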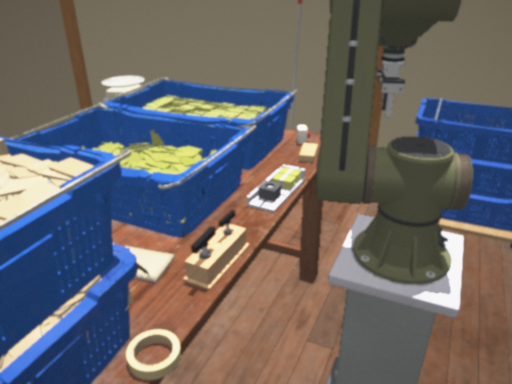

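View pics/wrist0.png

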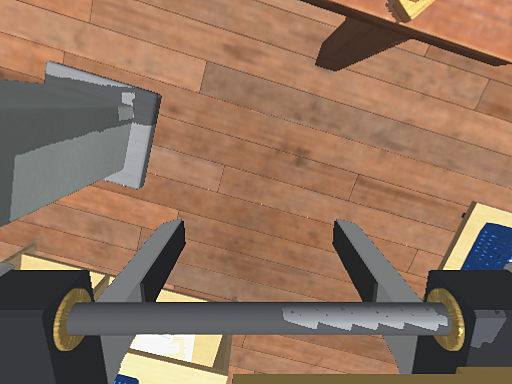

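```bash
cat >> h.py <<'E'
def ray(cam,rc,z,p=None):
    p=p or ctrl.camera_params(cam)
    u=cv2.undistortPoints(np.array([[[rc[1],rc[0]]]],float),p['mtx'],p['dist'])[0,0]
    Rm=R.from_euler('xyz',p['attitude']).as_matrix()
    d=Rm@np.array([u[0],u[1],1.]); o=p['origin']
    return o+d*(z-o[2])/d[2]
def proj(cam,X,p=None):
    p=p or ctrl.camera_params(cam)
    Rm=R.from_euler('xyz',p['attitude']).as_matrix()
    r,_=cv2.Rodrigues(Rm.T); t=-Rm.T@p['origin']
    return cv2.projectPoints(np.array(X,float).reshape(-1,3),r,t,p['mtx'],p['dist'])[0][:,0]
E
python3 - <<'E'
from h import *
for l,rc,z in [('handle',(193.1,153.4),.105),('small',(198.9,204.2),.008),('hl',(195.1,160.2),.058),('hr',(192.8,196.6),.058),('stop',(191.7,304),0),('bore',(193.2,307.6),.0345),('gauge',(189.5,328.2),0)]:
    print(l,ray('top',rc,z).round(4))
for l,rc,z in [('handle',(242.1,204.1),.105),('hl',(259.4,202.8),.058),('hr',(233.7,229.7),.058),('bore',(189.6,266),.0345),('stop',(195.8,267.9),0)]:
    print(l,ray('scene',rc,z).round(4))
im=cv2.imread('pics/top0.png')
a=cv2.resize(im[165:225,130:390],None,fx=3,fy=3,interpolation=cv2.INTER_CUBIC); cv2.imwrite('pics/t1.png',a)
im=cv2.imread('pics/scene0.png')
a=cv2.resize(im[150:300,170:320],None,fx=4,fy=4,interpolation=cv2.INTER_CUBIC); cv2.imwrite('pics/s1.png',a)
E
```

```text
handle [0.423  0.2864 0.105 ]
small [0.4118 0.1656 0.008 ]
hl [0.4203 0.2799 0.058 ]
hr [0.4264 0.1801 0.058 ]
stop [ 0.4323 -0.1222  0.    ]
bore [ 0.4259 -0.1278  0.0345]
gauge [ 0.4385 -0.1923  0.    ]
handle [0.4158 0.2932 0.105 ]
hl [0.4193 0.2995 0.058 ]
hr [0.4119 0.1757 0.058 ]
bore [ 0.441  -0.1287  0.0345]
stop [ 0.4437 -0.1509  0.    ]
```

View pics/t1.png

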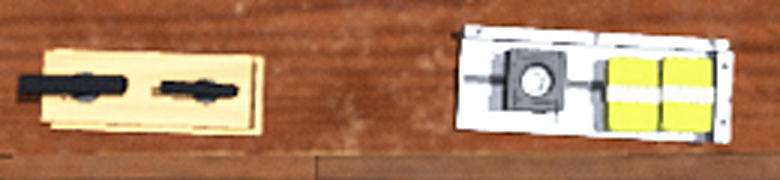

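View pics/s1.png

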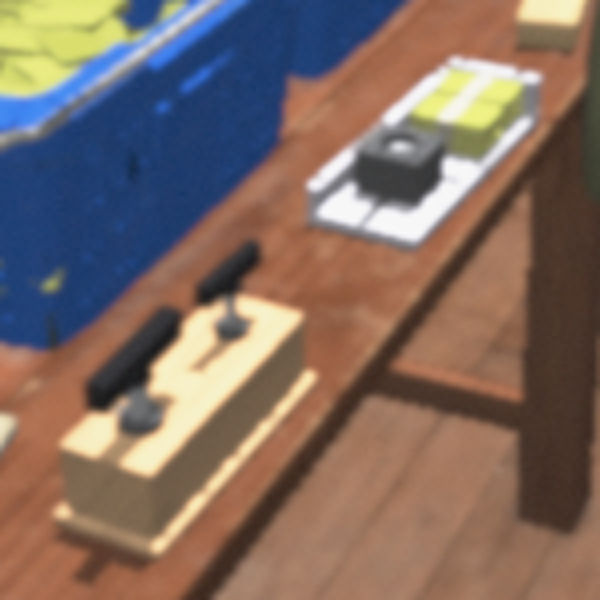

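Emit:
{"api": "carry_out", "payload": {"deltas": [{"wz": -1, "z": -0.4}, {"wz": -1, "z": -0.4}, {"wz": -1, "z": -0.4}, {"wz": -1, "z": -0.4}, {"wz": -1, "z": -0.4}, {"wz": -1}, {"wz": -1}, {"wz": -1}, {"wz": -1}, {"wz": -1}, {"wz": -1}, {"wz": -1}]}}

```text
invalid input
```

Emit:
{"api": "carry_out", "payload": {"deltas": [{"wz": -1}, {"wz": -1}, {"wz": -1}, {"wz": -1}, {"x": 1, "y": 0.65}, {"x": 1, "y": 0.65}, {"x": 1, "y": 0.65}, {"x": 1, "y": 0.65}, {"x": 1, "y": 0.65}, {"x": 1, "y": 0.65}, {"x": 1, "y": 0.65}, {"x": 1, "y": 0.65}]}}

```text
invalid input
```

Emit:
{"api": "carry_out", "payload": {"deltas": [{"x": 1, "y": 0.65}, {"x": 1, "y": 0.65}, {"x": 1, "y": 0.65}, {"x": 1, "y": 0.65}, {"x": 1, "y": 0.65}, {"x": 1, "y": 0.65}, {"x": 1, "y": 0.65}, {"x": 1, "y": 0.65}, {"x": 1, "y": 0.65}, {"x": 1, "y": 0.65}, {"x": 1, "y": 0.65}, {"x": 1, "y": 0.65}]}}

```text
invalid input
```

```bash
python3 - <<'E'
from h import *
o=ctrl.get_obs(); print(o['time_s'],o['ee_pos'],o['eef_rot'],o['force'])
p=ctrl.camera_params('wrist');print(p); im=snap('wrist','w1.png')
for l,z in [('bore',.0345),('row_stop',0),('row_gauge',0)]:
    print(l,[(m['position'],round(m['conf'],2),ray('wrist',m['position'],z).round(4)) for m in ctrl.mark_of('wrist',l)][:2])
E
```

```text
1.05 [ 0.15661724 -0.52722759  0.20544463] [3.14155629e+00 1.57115644e-05 2.88775765e-01] [ 0.4737405   0.61053819 -0.09087682]
{'mtx': array([[305.33556594,   0.        , 258.56705687],
       [  0.        , 305.33556594, 189.18651927],
       [  0.        ,   0.        ,   1.        ]]), 'dist': array([0.0030487, 0.       , 0.       , 0.       , 0.       ]), 'origin': array([ 0.23116638, -0.50464477,  0.38412551]), 'attitude': array([ 2.86993783e+00,  1.43015422e-03, -1.28203435e+00])}
bore []
row_stop []
row_gauge []
```

View pics/w1.png

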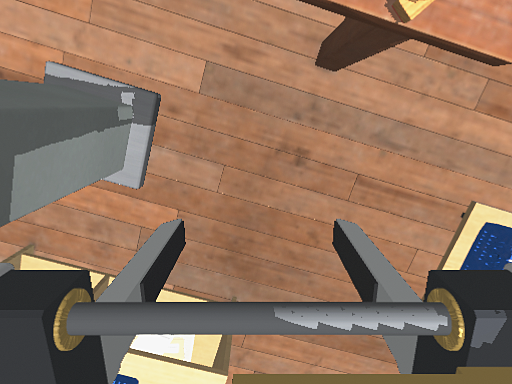

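Emit:
{"api": "carry_out", "payload": {"deltas": [{"x": 0, "y": 0, "z": -0.4, "wx": 0, "wy": 0, "wz": -1, "jaw": 100}]}}

```text
time_s: 1.33
ee_pos: [0.1565, -0.5267, 0.2122]
eef_rot: [-3.139, -0.0, 0.368]
force: [0.8, 0.6, 0.5]
grip_width: 0.0942
```

Emit:
{"api": "carry_out", "payload": {"deltas": [{"x": 0, "y": 0, "z": -0.4, "wx": 0, "wy": 0, "wz": -1, "jaw": 100}, {"x": 0, "y": 0, "z": -0.4, "wx": 0, "wy": 0, "wz": -1, "jaw": 100}, {"x": 0, "y": 0, "z": -0.4, "wx": 0, "wy": 0, "wz": -1, "jaw": 100}, {"x": 0, "y": 0, "z": -0.4, "wx": 0, "wy": 0, "wz": -1, "jaw": 100}, {"x": 0, "y": 0, "z": 0, "wx": 0, "wy": 0, "wz": -1, "jaw": 100}, {"x": 0, "y": 0, "z": 0, "wx": 0, "wy": 0, "wz": -1, "jaw": 100}, {"x": 0, "y": 0, "z": 0, "wx": 0, "wy": 0, "wz": -1, "jaw": 100}, {"x": 0, "y": 0, "z": 0, "wx": 0, "wy": 0, "wz": -1, "jaw": 100}, {"x": 0, "y": 0, "z": 0, "wx": 0, "wy": 0, "wz": -1, "jaw": 100}, {"x": 0, "y": 0, "z": 0, "wx": 0, "wy": 0, "wz": -1, "jaw": 100}, {"x": 0, "y": 0, "z": 0, "wx": 0, "wy": 0, "wz": -1, "jaw": 100}, {"x": 0, "y": 0, "z": 0, "wx": 0, "wy": 0, "wz": -1, "jaw": 100}]}}

```text
time_s: 2.33
ee_pos: [0.1566, -0.5272, 0.2454]
eef_rot: [3.142, -0.0, 1.333]
force: [-0.5, 0.2, 0.3]
grip_width: 0.0942
```

Emit:
{"api": "carry_out", "payload": {"deltas": [{"x": 0, "y": 0, "z": 0, "wx": 0, "wy": 0, "wz": -1, "jaw": 100}, {"x": 0, "y": 0, "z": 0, "wx": 0, "wy": 0, "wz": -1, "jaw": 100}, {"x": 0, "y": 0, "z": 0, "wx": 0, "wy": 0, "wz": -1, "jaw": 100}, {"x": 1, "y": 0.65, "z": 0, "wx": 0, "wy": 0, "wz": 0, "jaw": 100}, {"x": 1, "y": 0.65, "z": 0, "wx": 0, "wy": 0, "wz": 0, "jaw": 100}, {"x": 1, "y": 0.65, "z": 0, "wx": 0, "wy": 0, "wz": 0, "jaw": 100}, {"x": 1, "y": 0.65, "z": 0, "wx": 0, "wy": 0, "wz": 0, "jaw": 100}, {"x": 1, "y": 0.65, "z": 0, "wx": 0, "wy": 0, "wz": 0, "jaw": 100}, {"x": 1, "y": 0.65, "z": 0, "wx": 0, "wy": 0, "wz": 0, "jaw": 100}, {"x": 1, "y": 0.65, "z": 0, "wx": 0, "wy": 0, "wz": 0, "jaw": 100}, {"x": 1, "y": 0.65, "z": 0, "wx": 0, "wy": 0, "wz": 0, "jaw": 100}, {"x": 1, "y": 0.65, "z": 0, "wx": 0, "wy": 0, "wz": 0, "jaw": 100}]}}

```text
time_s: 3.33
ee_pos: [0.2745, -0.3464, 0.2455]
eef_rot: [3.141, 0.0, 1.569]
force: [0.3, -0.4, 0.6]
grip_width: 0.0941
```

Emit:
{"api": "carry_out", "payload": {"deltas": [{"x": 1, "y": 0.65, "z": 0, "wx": 0, "wy": 0, "wz": 0, "jaw": 100}, {"x": 1, "y": 0.65, "z": 0, "wx": 0, "wy": 0, "wz": 0, "jaw": 100}, {"x": 1, "y": 0.65, "z": 0, "wx": 0, "wy": 0, "wz": 0, "jaw": 100}, {"x": 1, "y": 0.65, "z": 0, "wx": 0, "wy": 0, "wz": 0, "jaw": 100}, {"x": 1, "y": 0.65, "z": 0, "wx": 0, "wy": 0, "wz": 0, "jaw": 100}, {"x": 1, "y": 0.65, "z": 0, "wx": 0, "wy": 0, "wz": 0, "jaw": 100}, {"x": 1, "y": 0.65, "z": 0, "wx": 0, "wy": 0, "wz": 0, "jaw": 100}, {"x": 1, "y": 0.65, "z": 0, "wx": 0, "wy": 0, "wz": 0, "jaw": 100}, {"x": 1, "y": 0.65, "z": 0, "wx": 0, "wy": 0, "wz": 0, "jaw": 100}, {"x": 1, "y": 0.65, "z": 0, "wx": 0, "wy": 0, "wz": 0, "jaw": 100}, {"x": 0.5, "y": 0.65, "z": 0, "wx": 0, "wy": 0, "wz": 0, "jaw": 100}, {"x": 0, "y": 0, "z": 0, "wx": 0, "wy": 0, "wz": 0, "jaw": 100}]}}

```text
time_s: 4.33
ee_pos: [0.4187, -0.1362, 0.2455]
eef_rot: [3.141, -0.0, 1.571]
force: [0.2, -1.4, 0.1]
grip_width: 0.094
```

```bash
python3 - <<'E'
from h import *
o=ctrl.get_obs(); print(o['time_s'],o['ee_pos'],o['eef_rot'],o['force'])
p=ctrl.camera_params('wrist');print(p['origin'],p['attitude']); im=snap('wrist','w2.png')
for l,z in [('bore',.0345),('row_stop',0)]:
    print(l,[(m['position'],round(m['conf'],2),ray('wrist',m['position'],z).round(4)) for m in ctrl.mark_of('wrist',l)][:2])
E
```

```text
4.3333 [ 0.41870631 -0.13616126  0.24545703] [ 3.14127862e+00 -2.20108668e-04  1.57112853e+00] [ 0.18852606 -1.40201872  0.0626205 ]
[ 0.41825614 -0.05775165  0.42415107] [2.87149900e+00 2.25487694e-05 2.98661076e-04]
bore [([161.2, 268.3], 0.6, array([ 0.4293, -0.1297,  0.0345]))]
row_stop [([156.8, 266.6], 0.64, array([ 0.4277, -0.1301,  0.    ]))]
```

View pics/w2.png

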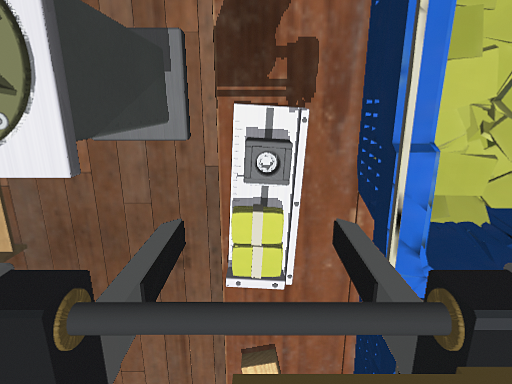

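```bash
python3 - <<'E'
from h import *
for z in (0,.1,.2,.3): print(z,ray('top',(147,180),z).round(3),ray('top',(150,355),z).round(3),ray('scene',(113,22),z).round(3))
print(proj('scene',[[.55,.15,.2],[.55,.15,0]]))
im=cv2.imread('pics/w2.png')
a=cv2.resize(im[90:300,215:320],None,fx=5,fy=5,interpolation=cv2.INTER_CUBIC)[:590]; cv2.imwrite('pics/w2c.png',a)
E
```

```text
0 [0.564 0.238 0.   ] [ 0.554 -0.272  0.   ] [ 2.031 -0.474  0.   ]
0.1 [0.546 0.219 0.1  ] [ 0.537 -0.246  0.1  ] [ 1.725 -0.259  0.1  ]
0.2 [0.528 0.199 0.2  ] [ 0.52 -0.22  0.2 ] [ 1.42  -0.043  0.2  ]
0.3 [0.51 0.18 0.3 ] [ 0.503 -0.193  0.3  ] [1.114 0.173 0.3  ]
[[185.70677483 171.52548997]
 [191.75892006 235.04310114]]
```

View pics/w2c.png

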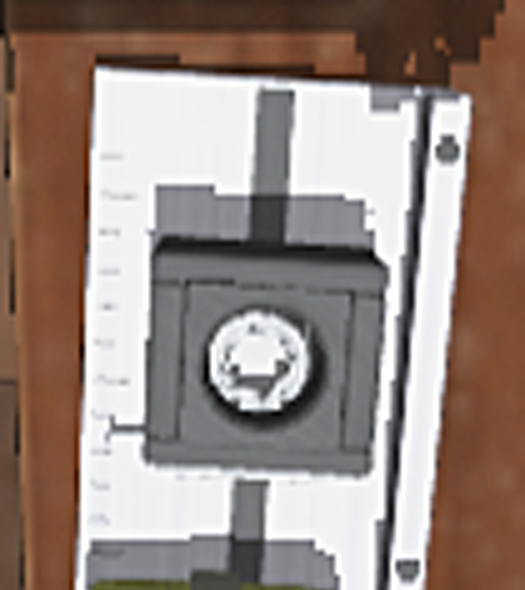

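```bash
python3 - <<'E'
from h import *
a=cv2.imread('pics/top0.png');b=cv2.imread('pics/w2.png')
cv2.imwrite('pics/ta.png',cv2.resize(a[90:160,160:380],None,fx=3.6,fy=3.6,interpolation=cv2.INTER_CUBIC))
cv2.imwrite('pics/wa.png',cv2.resize(b[0:300,340:460],None,fx=2,fy=2,interpolation=cv2.INTER_CUBIC))
for z in (0.1,.15,.2,.25): print(z,[ray('wrist',(150,c),z).round(3) for c in (365,385,392,402)], [ray('top',(r,310),z).round(3) for r in (145,150)])
E
```

```text
0.1 [array([ 0.53 , -0.106,  0.1  ]), array([ 0.551, -0.106,  0.1  ]), array([ 0.558, -0.106,  0.1  ]), array([ 0.569, -0.106,  0.1  ])] [array([ 0.55 , -0.126,  0.1  ]), array([ 0.537, -0.126,  0.1  ])]
0.15 [array([ 0.512, -0.099,  0.15 ]), array([ 0.53 , -0.099,  0.15 ]), array([ 0.537, -0.099,  0.15 ]), array([ 0.546, -0.099,  0.15 ])] [array([ 0.541, -0.119,  0.15 ]), array([ 0.528, -0.119,  0.15 ])]
0.2 [array([ 0.495, -0.092,  0.2  ]), array([ 0.51 , -0.092,  0.2  ]), array([ 0.515, -0.092,  0.2  ]), array([ 0.522, -0.092,  0.2  ])] [array([ 0.532, -0.112,  0.2  ]), array([ 0.52 , -0.112,  0.2  ])]
0.25 [array([ 0.477, -0.085,  0.25 ]), array([ 0.489, -0.085,  0.25 ]), array([ 0.493, -0.085,  0.25 ]), array([ 0.499, -0.085,  0.25 ])] [array([ 0.523, -0.105,  0.25 ]), array([ 0.511, -0.105,  0.25 ])]
```

View pics/ta.png

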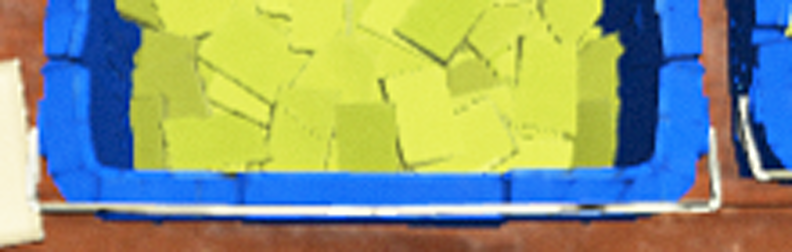

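View pics/wa.png

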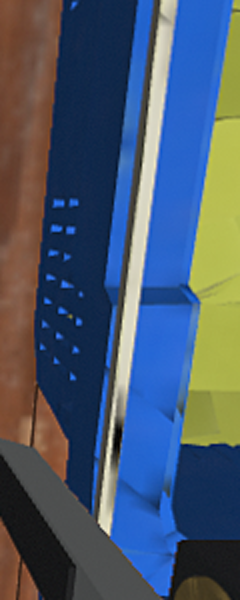

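Emit:
{"api": "carry_out", "payload": {"deltas": [{"x": -0.5, "y": -0.05, "z": 0.9, "wx": 0, "wy": 0, "wz": 0, "jaw": 100}, {"x": -0.5, "y": -0.05, "z": 0.9, "wx": 0, "wy": 0, "wz": 0, "jaw": 100}, {"x": -0.5, "y": -0.05, "z": 0.9, "wx": 0, "wy": 0, "wz": 0, "jaw": 100}, {"x": -0.5, "y": -0.05, "z": 0.9, "wx": 0, "wy": 0, "wz": 0, "jaw": 100}, {"x": -0.5, "y": -0.05, "z": 0.9, "wx": 0, "wy": 0, "wz": 0, "jaw": 100}, {"x": -0.5, "y": -0.05, "z": 0.9, "wx": 0, "wy": 0, "wz": 0, "jaw": 100}, {"x": -0.5, "y": -0.05, "z": 0.9, "wx": 0, "wy": 0, "wz": 0, "jaw": 100}, {"x": -0.5, "y": -0.05, "z": 0.7, "wx": 0, "wy": 0, "wz": 0, "jaw": 100}, {"x": 0, "y": 0, "z": 0, "wx": 0, "wy": 0, "wz": 0, "jaw": 100}]}}

```text
time_s: 5.23
ee_pos: [0.4074, -0.2189, 0.1032]
eef_rot: [-3.138, -0.002, 1.566]
force: [0.1, -0.8, -1.0]
grip_width: 0.0941
```

```bash
python3 - <<'E'
from h import *
o=ctrl.get_obs(); print(o['time_s'],o['ee_pos'],o['eef_rot'],o['force'])
p=ctrl.camera_params('wrist');print(p['origin'],p['attitude']); im=snap('wrist','w3.png')
for l,z in [('bore',.0345),('row_stop',0)]:
    print(l,[(m['position'],round(m['conf'],2),ray('wrist',m['position'],z).round(4)) for m in ctrl.mark_of('wrist',l)][:2])
r,c=[int(v) for v in proj('wrist',[.429,-.129,.0445])[0][::-1]]; print(r,c)
a=cv2.resize(im[max(0,r-40):r+40,c-50:c+50],None,fx=7,fy=7,interpolation=cv2.INTER_CUBIC); cv2.imwrite('pics/w3c.png',a)
E
```

```text
5.2333 [ 0.40738816 -0.2189102   0.10324739] [-3.13834951e+00 -1.78075953e-03  1.56641916e+00] [ 0.09199285 -0.78174975 -1.03607057]
[ 0.40794593 -0.14080221  0.28204849] [ 2.87306711  0.0036515  -0.00441534]
bore [([87.0, 286.0], 0.65, array([ 0.4299, -0.1267,  0.0345]))]
row_stop [([90.4, 284.8], 0.78, array([ 0.4324, -0.1275,  0.    ]))]
89 285
```

View pics/w3.png

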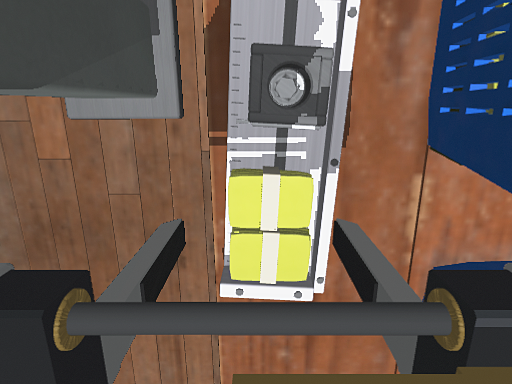

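View pics/w3c.png

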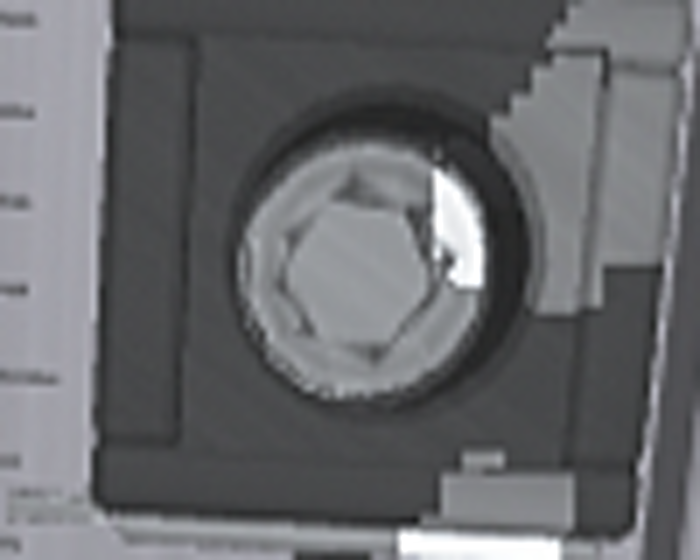

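```bash
cat > rect.py <<'E'
from h import *
def rectify(im,p,c,z,half=.02,n=560):
    g=np.linspace(-half,half,n)
    X=np.stack(np.meshgrid(c[0]+g,c[1]-g),-1).reshape(-1,2)
    X=np.c_[X,np.full(len(X),z)]
    uv=proj('wrist',X,p).reshape(n,n,2).astype(np.float32)
    return cv2.remap(im,uv[...,0],uv[...,1],cv2.INTER_CUBIC)
E
python3 - <<'E'
from rect import *
im=cv2.imread('pics/w3.png'); p=ctrl.camera_params('wrist')
g=rectify(im,p,(.430,-.127),.0445)
g=cv2.convertScaleAbs(g,alpha=1.6,beta=-60)
for k in range(40): pass
cv2.imwrite('pics/r3.png',g)
E
```

```text
(no output)
```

View pics/r3.png

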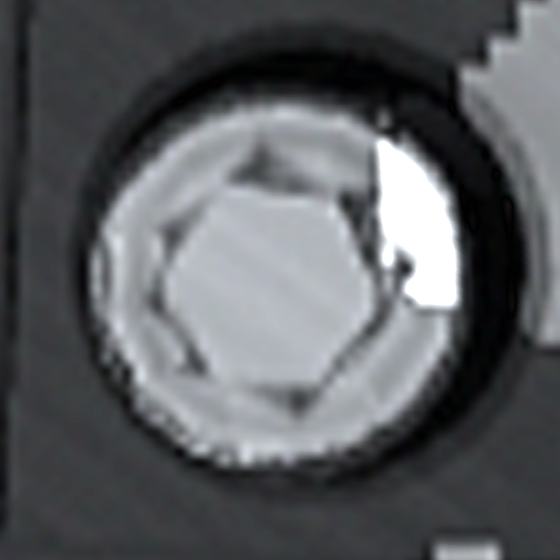

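Emit:
{"api": "carry_out", "payload": {"deltas": [{"x": 0.9, "y": -0.62, "z": 0, "wx": 0, "wy": 0, "wz": 0, "jaw": 100}, {"x": 0.9, "y": -0.62, "z": 0, "wx": 0, "wy": 0, "wz": 0, "jaw": 100}, {"x": 0.9, "y": -0.62, "z": 0, "wx": 0, "wy": 0, "wz": 0, "jaw": 100}, {"x": 0.9, "y": -0.62, "z": 0, "wx": 0, "wy": 0, "wz": 0, "jaw": 100}, {"x": 0.9, "y": -0.62, "z": 0, "wx": 0, "wy": 0, "wz": 0, "jaw": 100}, {"x": 0, "y": 0, "z": 0, "wx": 0, "wy": 0, "wz": 1, "jaw": 100}, {"x": 0, "y": 0, "z": 0, "wx": 0, "wy": 0, "wz": 1, "jaw": 100}, {"x": 0, "y": 0, "z": 0, "wx": 0, "wy": 0, "wz": 1, "jaw": 100}, {"x": 0, "y": 0, "z": 0, "wx": 0, "wy": 0, "wz": 1, "jaw": 100}, {"x": 0, "y": 0, "z": 0, "wx": 0, "wy": 0, "wz": 1, "jaw": 100}, {"x": 0, "y": 0, "z": 0, "wx": 0, "wy": 0, "wz": 1, "jaw": 100}, {"x": 0, "y": 0, "z": 0, "wx": 0, "wy": 0, "wz": 1, "jaw": 100}]}}

```text
time_s: 6.38
ee_pos: [0.3478, -0.1275, 0.1066]
eef_rot: [3.139, -0.0, 1.005]
force: [0.2, 0.7, 0.2]
grip_width: 0.0939
```

Emit:
{"api": "carry_out", "payload": {"deltas": [{"x": 0, "y": 0, "z": 0, "wx": 0, "wy": 0, "wz": 1, "jaw": 100}, {"x": 0, "y": 0, "z": 0, "wx": 0, "wy": 0, "wz": 1, "jaw": 100}, {"x": 0, "y": 0, "z": 0, "wx": 0, "wy": 0, "wz": 1, "jaw": 100}, {"x": 0, "y": 0, "z": 0, "wx": 0, "wy": 0, "wz": 1, "jaw": 100}, {"x": 0, "y": 0, "z": 0, "wx": 0, "wy": 0, "wz": 1, "jaw": 100}, {"x": 0, "y": 0, "z": 0, "wx": 0, "wy": 0, "wz": 1, "jaw": 100}, {"x": 0, "y": 0, "z": 0, "wx": 0, "wy": 0, "wz": 1, "jaw": 100}, {"x": 0, "y": 0, "z": 0, "wx": 0, "wy": 0, "wz": 1, "jaw": 100}, {"x": 0, "y": 0, "z": 0.3, "wx": 0, "wy": 0, "wz": 1, "jaw": 100}, {"x": 0, "y": 0, "z": 0.5, "wx": 0, "wy": 0, "wz": 1, "jaw": 100}, {"x": 0, "y": 0, "z": 0.7, "wx": 0, "wy": 0, "wz": 1, "jaw": 100}, {"x": 0, "y": 0, "z": 0.7, "wx": 0, "wy": 0, "wz": 1, "jaw": 100}]}}

```text
time_s: 7.38
ee_pos: [0.3481, -0.1276, 0.0622]
eef_rot: [3.14, -0.003, 0.045]
force: [1.0, -0.4, 0.1]
grip_width: 0.0942
```

Emit:
{"api": "carry_out", "payload": {"deltas": [{"x": 0, "y": 0, "z": 0.7, "wx": 0, "wy": 0, "wz": 0, "jaw": 100}, {"x": 0, "y": 0, "z": 0.8, "wx": 0, "wy": 0, "wz": 0, "jaw": 100}, {"x": 0, "y": 0, "z": 0.6, "wx": 0, "wy": 0, "wz": 0, "jaw": 100}, {"x": 0, "y": 0, "z": 0, "wx": 0, "wy": 0, "wz": 0, "jaw": 100}, {"x": 0, "y": 0, "z": 0, "wx": 0, "wy": 0, "wz": 0, "jaw": 100}]}}

```text
time_s: 7.8
ee_pos: [0.3477, -0.1275, 0.0202]
eef_rot: [3.141, -0.0, 0.049]
force: [0.6, -0.2, -0.3]
grip_width: 0.0939
```

```bash
python3 - <<'E'
from rect import *
o=ctrl.get_obs(); print(o['time_s'],o['ee_pos'],o['eef_rot'],o['force'])
p=ctrl.camera_params('wrist');print(p['origin'],p['attitude']); im=snap('wrist','w4.png')
for l,z in [('bore',.0345),('row_stop',0)]:
    print(l,[(m['position'],round(m['conf'],2),ray('wrist',m['position'],z).round(4)) for m in ctrl.mark_of('wrist',l)][:2])
cv2.imwrite('pics/r4.png',rectify(im,p,(.430,-.127),.0445))
E
```

```text
7.8 [ 0.34772198 -0.12751093  0.02019316] [ 3.14140566e+00 -4.00768010e-04  4.90976802e-02] [ 0.56483882 -0.24200772 -0.29372887]
[ 0.42531333 -0.12333005  0.19888645] [ 2.86997098e+00  1.21610538e-03 -1.52172051e+00]
bore []
row_stop []
```

View pics/w4.png

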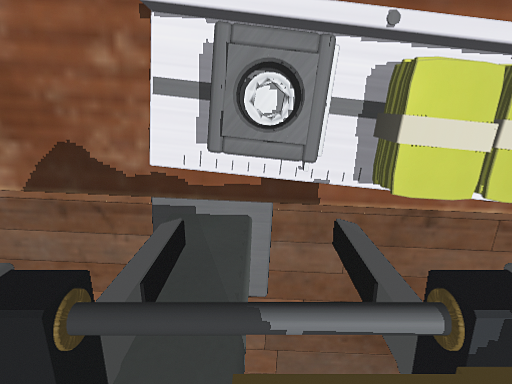

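View pics/r4.png

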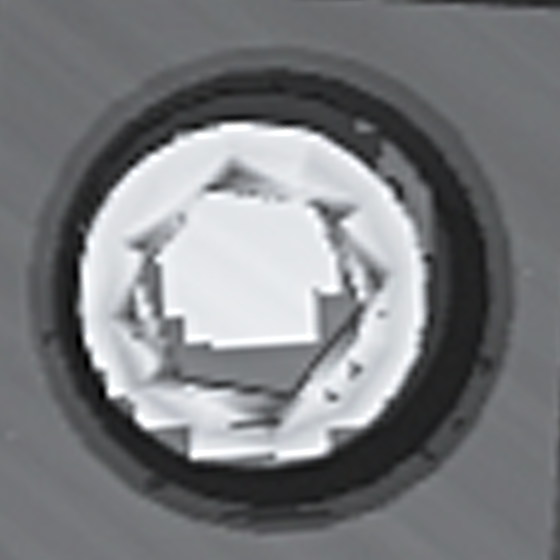

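```bash
python3 - <<'E'
from rect import *
im=cv2.imread('pics/w4.png')
c=im[60:135,225:312]
g=cv2.cvtColor(c,cv2.COLOR_BGR2GRAY).astype(float)
g=255*(np.clip(g,60,255)/255)**2.2
cv2.imwrite('pics/n4.png',cv2.resize(np.clip(g,0,255).astype(np.uint8),None,fx=7.5,fy=7.5,interpolation=cv2.INTER_NEAREST))
E
```

```text
(no output)
```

View pics/n4.png

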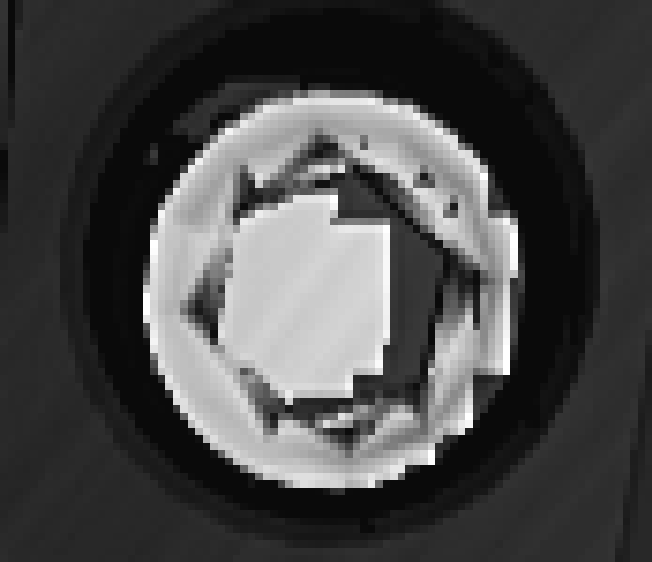

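Emit:
{"api": "carry_out", "payload": {"deltas": [{"x": 0, "y": 0, "z": -0.8, "wx": 0, "wy": 0, "wz": -1, "jaw": 100}, {"x": 0, "y": 0, "z": -0.8, "wx": 0, "wy": 0, "wz": -1, "jaw": 100}, {"x": 0, "y": 0, "z": -0.8, "wx": 0, "wy": 0, "wz": -1, "jaw": 100}, {"x": 0, "y": 0, "z": -0.8, "wx": 0, "wy": 0, "wz": -1, "jaw": 100}, {"x": 0, "y": 0, "z": -0.8, "wx": 0, "wy": 0, "wz": -1, "jaw": 100}, {"x": 0, "y": 0, "z": -0.8, "wx": 0, "wy": 0, "wz": -1, "jaw": 100}, {"x": 0, "y": 0, "z": -0.8, "wx": 0, "wy": 0, "wz": -1, "jaw": 100}, {"x": 0, "y": 0, "z": -0.8, "wx": 0, "wy": 0, "wz": -1, "jaw": 100}, {"x": 0, "y": 0, "z": -0.8, "wx": 0, "wy": 0, "wz": -1, "jaw": 100}, {"x": 0, "y": 0, "z": -0.8, "wx": 0, "wy": 0, "wz": -1, "jaw": 100}, {"x": 0, "y": 0, "z": -0.8, "wx": 0, "wy": 0, "wz": -1, "jaw": 100}, {"x": 0, "y": 0, "z": -0.8, "wx": 0, "wy": 0, "wz": -1, "jaw": 100}]}}

```text
time_s: 8.95
ee_pos: [0.3473, -0.1275, 0.2132]
eef_rot: [3.14, -0.0, 1.013]
force: [0.1, 0.8, 0.1]
grip_width: 0.0938
```

Emit:
{"api": "carry_out", "payload": {"deltas": [{"x": 0, "y": 0, "z": 0, "wx": 0, "wy": 0, "wz": -1, "jaw": 100}, {"x": 0, "y": 0, "z": 0, "wx": 0, "wy": 0, "wz": -1, "jaw": 100}, {"x": 0, "y": 0, "z": 0, "wx": 0, "wy": 0, "wz": -1, "jaw": 100}, {"x": 0.8, "y": 0, "z": 0, "wx": 0, "wy": 0, "wz": -1, "jaw": 100}, {"x": 1, "y": 0, "z": 0, "wx": 0, "wy": 0, "wz": -1, "jaw": 100}, {"x": 1, "y": 0, "z": 0, "wx": 0, "wy": 0, "wz": -1, "jaw": 100}, {"x": 1, "y": 0, "z": 0, "wx": 0, "wy": 0, "wz": -1, "jaw": 100}, {"x": 1, "y": 0.1, "z": 0, "wx": 0, "wy": 0, "wz": 0, "jaw": 100}, {"x": 1, "y": 0.1, "z": 0, "wx": 0, "wy": 0, "wz": 0, "jaw": 100}, {"x": 1, "y": 0.1, "z": 0, "wx": 0, "wy": 0, "wz": 0, "jaw": 100}, {"x": 1, "y": 0.1, "z": 0, "wx": 0, "wy": 0, "wz": 0, "jaw": 100}, {"x": 1, "y": 0.1, "z": 0, "wx": 0, "wy": 0, "wz": 0, "jaw": 100}]}}

```text
time_s: 9.95
ee_pos: [0.3723, 0.0477, 0.2124]
eef_rot: [3.14, -0.0, 1.569]
force: [-0.0, -0.7, 0.1]
grip_width: 0.0938
```

Emit:
{"api": "carry_out", "payload": {"deltas": [{"x": 1, "y": 0.1, "z": 0, "wx": 0, "wy": 0, "wz": 0, "jaw": 100}, {"x": 1, "y": 0.1, "z": 0, "wx": 0, "wy": 0, "wz": 0, "jaw": 100}, {"x": 1, "y": 0.1, "z": 0, "wx": 0, "wy": 0, "wz": 0, "jaw": 100}, {"x": 1, "y": 0.1, "z": 0, "wx": 0, "wy": 0, "wz": 0, "jaw": 100}, {"x": 1, "y": 0.1, "z": 0, "wx": 0, "wy": 0, "wz": 0, "jaw": 100}, {"x": 1, "y": 0.1, "z": 0, "wx": 0, "wy": 0, "wz": 0, "jaw": 100}, {"x": 1, "y": 0.1, "z": 0, "wx": 0, "wy": 0, "wz": 0, "jaw": 100}, {"x": 1, "y": 0.1, "z": 0, "wx": 0, "wy": 0, "wz": 0, "jaw": 100}, {"x": 1, "y": 0.1, "z": 0, "wx": 0, "wy": 0, "wz": 0, "jaw": 100}, {"x": 1, "y": 0.1, "z": 0, "wx": 0, "wy": 0, "wz": 0, "jaw": 100}, {"x": 0.8, "y": 0.1, "z": 0, "wx": 0, "wy": 0, "wz": 0, "jaw": 100}, {"x": 0, "y": 0, "z": 0, "wx": 0, "wy": 0, "wz": 0, "jaw": 100}]}}

```text
time_s: 10.95
ee_pos: [0.3947, 0.2645, 0.2122]
eef_rot: [3.141, -0.001, 1.571]
force: [-0.1, 0.5, -0.2]
grip_width: 0.0938
```

```bash
python3 - <<'E'
from rect import *
o=ctrl.get_obs(); print(o['time_s'],o['ee_pos'],o['eef_rot'],o['force'])
p=ctrl.camera_params('wrist');print(p['origin'],p['attitude']); im=snap('wrist','w5.png')
for l,z in [('key_handle',.105),('hole_left',.058),('hole_right',.058)]:
    print(l,[(m['position'],round(m['conf'],2),ray('wrist',m['position'],z).round(4)) for m in ctrl.mark_of('wrist',l)][:2])
cv2.imwrite('pics/r5.png',rectify(im,p,(.42,.285),.116,half=.07))
E
```

```text
10.95 [0.39467961 0.26452885 0.21218333] [ 3.14079577e+00 -8.31367933e-04  1.57059298e+00] [-0.14798997  0.47570367 -0.24446863]
[0.39422297 0.34281566 0.39092087] [ 2.87210423e+00 -4.71706410e-04 -2.68655353e-04]
key_handle [([167.9, 289.9], 0.56, array([0.424 , 0.2829, 0.105 ]))]
hole_left [([158.8, 284.4], 0.74, array([0.4227, 0.2831, 0.058 ]))]
hole_right [([248.1, 281.5], 0.8, array([0.4215, 0.1752, 0.058 ]))]
```

View pics/w5.png

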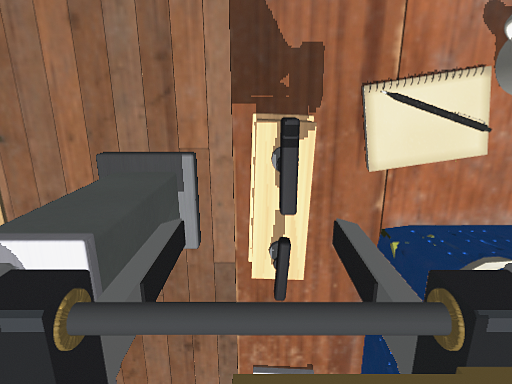

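View pics/r5.png

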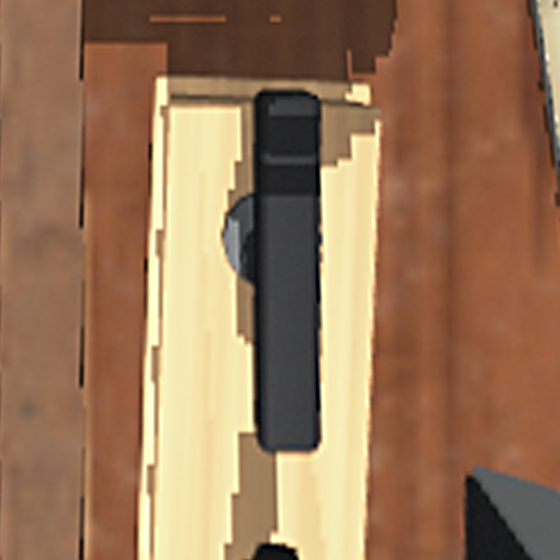

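Emit:
{"api": "carry_out", "payload": {"deltas": [{"x": 0.56, "y": 0.68, "z": 0, "wx": 0, "wy": 0, "wz": 0, "jaw": 60}, {"x": 0.56, "y": 0.68, "z": 0, "wx": 0, "wy": 0, "wz": 0, "jaw": 60}, {"x": 0, "y": 0, "z": 0.8, "wx": 0, "wy": 0, "wz": 0, "jaw": 60}, {"x": 0, "y": 0, "z": 0.9, "wx": 0, "wy": 0, "wz": 0, "jaw": 60}, {"x": 0, "y": 0, "z": 0.9, "wx": 0, "wy": 0, "wz": 0, "jaw": 60}, {"x": 0, "y": 0, "z": 0.9, "wx": 0, "wy": 0, "wz": 0, "jaw": 60}, {"x": 0, "y": 0, "z": 0.9, "wx": 0, "wy": 0, "wz": 0, "jaw": 60}, {"x": 0, "y": 0, "z": 0.9, "wx": 0, "wy": 0, "wz": 0, "jaw": 60}, {"x": 0, "y": 0, "z": 0.8, "wx": 0, "wy": 0, "wz": 0, "jaw": 60}, {"x": 0, "y": 0, "z": 0, "wx": 0, "wy": 0, "wz": 0, "jaw": 40}, {"x": 0, "y": 0, "z": 0, "wx": 0, "wy": 0, "wz": 0, "jaw": 30}], "squeeze": 15}}

```text
time_s: 12.07
ee_pos: [0.422, 0.2843, 0.0897]
eef_rot: [-3.141, 0.0, 1.568]
force: [0.0, -0.1, 0.0]
grip_width: 0.046
```

```bash
python3 - <<'E'
from rect import *
o=ctrl.get_obs(); print(o['time_s'],o['ee_pos'],o['eef_rot'],o['force'],o['grip_width'])
im=snap('wrist','w6.png'); 
E
```

```text
12.0667 [0.42204892 0.28428164 0.08971327] [-3.14096759e+00  4.16269671e-04  1.56801167e+00] [ 0.0349549  -0.07040082  0.03991164] 0.046018460359691114
```

View pics/w6.png

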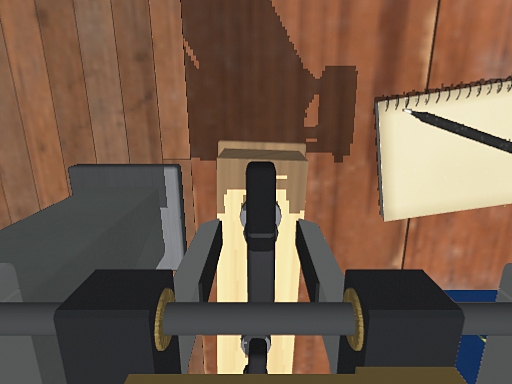

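```bash
python3 - <<'E'
from rect import *
p=ctrl.camera_params('wrist')
for r in (162,): print(ray('wrist',(r,262),.116))
for r in (212,216,219): print(r,ray('wrist',(r,262),.064))
im=cv2.imread('pics/w6.png'); cv2.imwrite('pics/w6c.png',cv2.resize(im[150:300,180:340],None,fx=4,fy=4,interpolation=cv2.INTER_CUBIC))
E
```

```text
[0.42388085 0.3349783  0.116     ]
212 [0.42447741 0.2894105  0.064     ]
216 [0.42447842 0.28638253 0.064     ]
219 [0.42447917 0.28409679 0.064     ]
```

View pics/w6c.png

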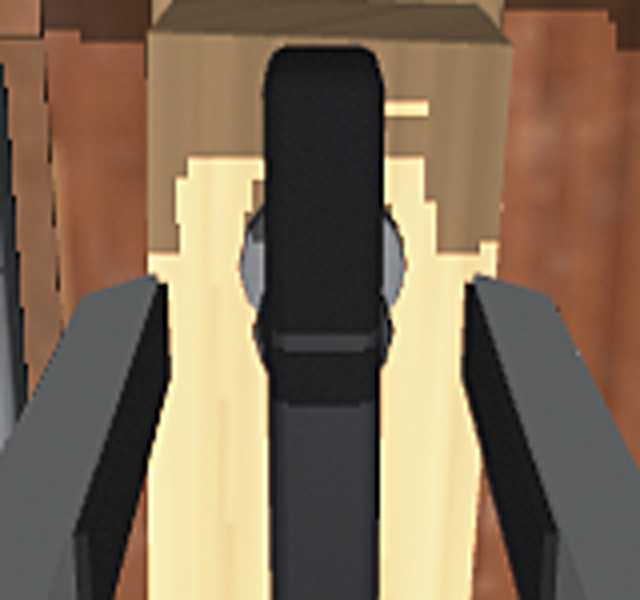

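Emit:
{"api": "carry_out", "payload": {"deltas": [{"x": 0.13, "y": 0.06, "z": 0, "wx": 0, "wy": 0, "wz": 0, "jaw": 30}, {"x": 0, "y": 0, "z": 0, "wx": 0, "wy": 0, "wz": 0, "jaw": 20}, {"x": 0, "y": 0, "z": 0, "wx": 0, "wy": 0, "wz": 0, "jaw": 10}, {"x": 0, "y": 0, "z": 0, "wx": 0, "wy": 0, "wz": 0, "jaw": 10}, {"x": 0, "y": 0, "z": 0, "wx": 0, "wy": 0, "wz": 0, "jaw": 0}, {"x": 0, "y": 0, "z": 0, "wx": 0, "wy": 0, "wz": 0, "jaw": 0}], "squeeze": 45}}

```text
time_s: 12.62
ee_pos: [0.4234, 0.2877, 0.0899]
eef_rot: [3.141, -0.0, 1.569]
force: [-1.0, -1.4, 5.7]
grip_width: 0.0155
```

```bash
python3 - <<'E'
from rect import *
o=ctrl.get_obs(); print(o['time_s'],o['ee_pos'],o['eef_rot'],o['force'],o['moment'],o['grip_width'])
E
```

```text
12.6167 [0.42337094 0.28767368 0.08991205] [ 3.14105965e+00 -3.52370924e-04  1.56887176e+00] [-1.00450517 -1.39168339  5.72016865] [-0.1299343   0.21349691 -0.0088728 ] 0.01551816306919073
```

Emit:
{"api": "carry_out", "payload": {"deltas": [{"x": 0, "y": 0, "z": -0.3, "wx": 0, "wy": 0, "wz": 0, "jaw": 0}, {"x": 0, "y": 0, "z": -0.5, "wx": 0, "wy": 0, "wz": 0, "jaw": 0}, {"x": 0, "y": 0, "z": -0.5, "wx": 0, "wy": 0, "wz": 0, "jaw": 0}, {"x": 0, "y": 0, "z": -0.6, "wx": 0, "wy": 0, "wz": 0, "jaw": 0}, {"x": 0, "y": 0, "z": -0.6, "wx": 0, "wy": 0, "wz": 0, "jaw": 0}, {"x": 0, "y": 0, "z": -0.8, "wx": 0, "wy": 0, "wz": 0, "jaw": 0}, {"x": 0, "y": 0, "z": -0.8, "wx": 0, "wy": 0, "wz": 0, "jaw": 0}, {"x": 0, "y": 0, "z": -0.8, "wx": 0, "wy": 0, "wz": 0, "jaw": 0}, {"x": 0, "y": 0, "z": -0.8, "wx": 0, "wy": 0, "wz": 0, "jaw": 0}, {"x": 0, "y": 0, "z": -0.8, "wx": 0, "wy": 0, "wz": 0, "jaw": 0}, {"x": 0, "y": 0, "z": -0.8, "wx": 0, "wy": 0, "wz": 0, "jaw": 0}, {"x": 0, "y": 0, "z": 0, "wx": 0, "wy": 0, "wz": 0, "jaw": 0}]}}

```text
time_s: 13.62
ee_pos: [0.424, 0.288, 0.2392]
eef_rot: [3.137, -0.003, 1.569]
force: [-0.5, 0.4, -2.8]
grip_width: 0.0158
```

```bash
python3 - <<'E'
from rect import *
o=ctrl.get_obs(); print(o['time_s'],o['ee_pos'],o['eef_rot'],o['force'],o['moment'],o['grip_width'])
im=snap('wrist','w7.png'); im=snap('top','t7.png'); cv2.imwrite('pics/t7c.png',im[100:300,100:400]);im=snap('scene','s7.png')
E
```

```text
13.6167 [0.42400723 0.28801381 0.23922998] [ 3.13701601e+00 -2.66656996e-03  1.56881294e+00] [-0.45907088  0.44863654 -2.81106119] [-0.01753054 -0.15477161 -0.00381961] 0.015773990556257868
```

View pics/w7.png

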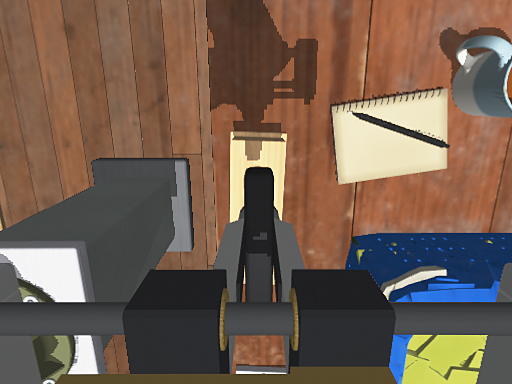

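View pics/s7.png

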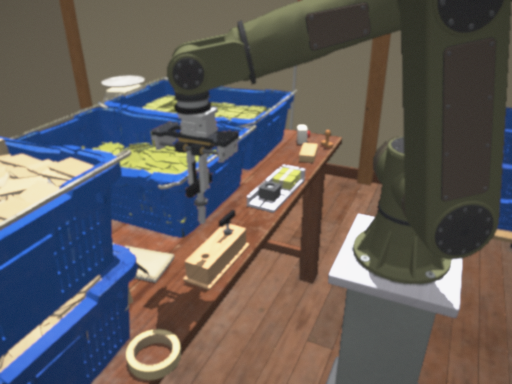

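Emit:
{"api": "carry_out", "payload": {"deltas": [{"x": -0.5, "y": 0, "z": 0, "wx": 0, "wy": 0, "wz": 0, "jaw": 0}, {"x": -0.8, "y": 0, "z": 0, "wx": 0, "wy": 0, "wz": 0, "jaw": 0}, {"x": -1, "y": 0, "z": 0, "wx": 0, "wy": 0, "wz": 0, "jaw": 0}, {"x": -1, "y": 0, "z": 0, "wx": 0, "wy": 0, "wz": 0, "jaw": 0}, {"x": -1, "y": 0, "z": 0, "wx": 0, "wy": 0, "wz": 0, "jaw": 0}, {"x": -1, "y": 0, "z": 0, "wx": 0, "wy": 0, "wz": 0, "jaw": 0}, {"x": -1, "y": 0, "z": 0, "wx": 0, "wy": 0, "wz": 0, "jaw": 0}, {"x": -1, "y": 0, "z": 0, "wx": 0, "wy": 0, "wz": 0, "jaw": 0}, {"x": -1, "y": 0, "z": 0, "wx": 0, "wy": 0, "wz": 0, "jaw": 0}, {"x": -1, "y": 0, "z": 0, "wx": 0, "wy": 0, "wz": 0, "jaw": 0}, {"x": -1, "y": 0, "z": 0, "wx": 0, "wy": 0, "wz": 0, "jaw": 0}, {"x": -1, "y": 0, "z": 0, "wx": 0, "wy": 0, "wz": 0, "jaw": 0}]}}

```text
time_s: 14.77
ee_pos: [0.422, 0.0601, 0.2346]
eef_rot: [-3.14, 0.0, 1.569]
force: [-0.2, 0.1, -4.1]
grip_width: 0.0156
```

Emit:
{"api": "carry_out", "payload": {"deltas": [{"x": -1, "y": 0, "z": 0, "wx": 0, "wy": 0, "wz": 0, "jaw": 0}, {"x": -1, "y": 0, "z": 0, "wx": 0, "wy": 0, "wz": 0, "jaw": 0}, {"x": -1, "y": 0, "z": 0, "wx": 0, "wy": 0, "wz": 0, "jaw": 0}, {"x": -1, "y": 0, "z": 0, "wx": 0, "wy": 0, "wz": 0, "jaw": 0}, {"x": -1, "y": 0, "z": 0, "wx": 0, "wy": 0, "wz": 0, "jaw": 0}, {"x": -1, "y": 0, "z": 0, "wx": 0, "wy": 0, "wz": 0, "jaw": 0}, {"x": -1, "y": 0, "z": 0, "wx": 0, "wy": 0, "wz": 0, "jaw": 0}, {"x": -1, "y": 0, "z": 0, "wx": 0, "wy": 0, "wz": 0, "jaw": 0}, {"x": -0.8, "y": 0.2, "z": 0, "wx": 0, "wy": 0, "wz": 0, "jaw": 0}, {"x": -0.6, "y": 0, "z": 0, "wx": 0, "wy": 0, "wz": 0, "jaw": 0}, {"x": 0, "y": 0, "z": 0, "wx": 0, "wy": 0, "wz": 0.5, "jaw": 0}, {"x": 0, "y": 0, "z": 0, "wx": 0, "wy": 0, "wz": 1, "jaw": 0}]}}

```text
time_s: 15.77
ee_pos: [0.4255, -0.1274, 0.2344]
eef_rot: [-3.14, -0.0, 1.446]
force: [-0.5, 0.3, -2.8]
grip_width: 0.0156
```

Emit:
{"api": "carry_out", "payload": {"deltas": [{"x": 0, "y": 0, "z": 0.8, "wx": 0, "wy": 0, "wz": 1, "jaw": 0}, {"x": 0, "y": 0, "z": 0.8, "wx": 0, "wy": 0, "wz": 1, "jaw": 0}, {"x": 0, "y": 0, "z": 0.6, "wx": 0, "wy": 0, "wz": 1, "jaw": 0}, {"x": 0, "y": 0, "z": 0.6, "wx": 0, "wy": 0, "wz": 1, "jaw": 0}, {"x": 0, "y": 0, "z": 0.4, "wx": 0, "wy": 0, "wz": 0.5, "jaw": 0}, {"x": 0, "y": 0, "z": 0, "wx": 0, "wy": 0, "wz": 0, "jaw": 0}, {"x": 0, "y": 0, "z": 0, "wx": 0, "wy": 0, "wz": 0, "jaw": 0}, {"x": 0, "y": 0, "z": 0, "wx": 0, "wy": 0, "wz": 0, "jaw": 0}]}}

```text
time_s: 16.43
ee_pos: [0.4263, -0.1267, 0.1718]
eef_rot: [3.141, 0.0, 1.09]
force: [0.0, -0.6, -3.4]
grip_width: 0.0156
```

```bash
python3 - <<'E'
from rect import *
o=ctrl.get_obs(); print(o['time_s'],o['ee_pos'],o['eef_rot'],o['force'],o['moment'],o['grip_width'])
im=snap('wrist','w8.png'); im=snap('top','t8.png'); 
cv2.imwrite('pics/t8c.png',cv2.resize(im[130:260,240:400],None,fx=4,fy=4,interpolation=cv2.INTER_CUBIC));im=snap('scene','s8.png')
cv2.imwrite('pics/s8c.png',cv2.resize(im[110:230,210:330],None,fx=5,fy=5,interpolation=cv2.INTER_CUBIC))
E
```

```text
16.4333 [ 0.42630387 -0.12667492  0.17175364] [3.14135024e+00 5.99850380e-06 1.09023278e+00] [ 0.01709271 -0.60811368 -3.44004271] [-0.0277257  -0.06416697  0.03894134] 0.01561660264603776
```

View pics/w8.png

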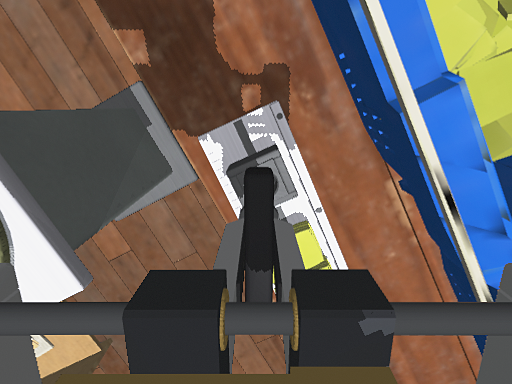

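View pics/s8c.png

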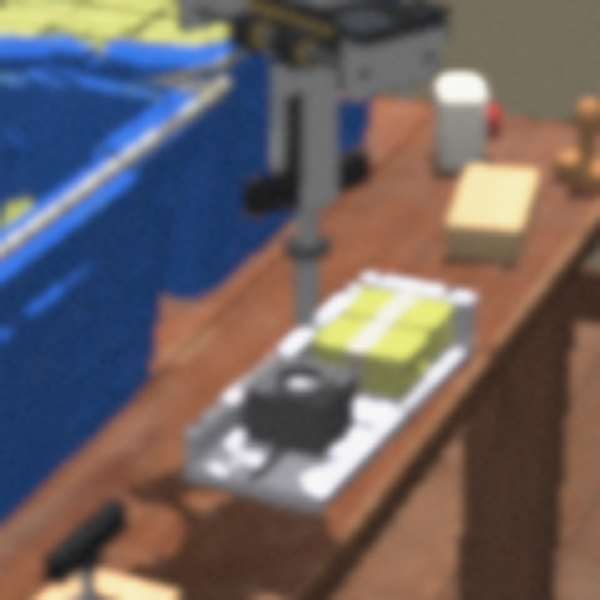

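View pics/t8c.png

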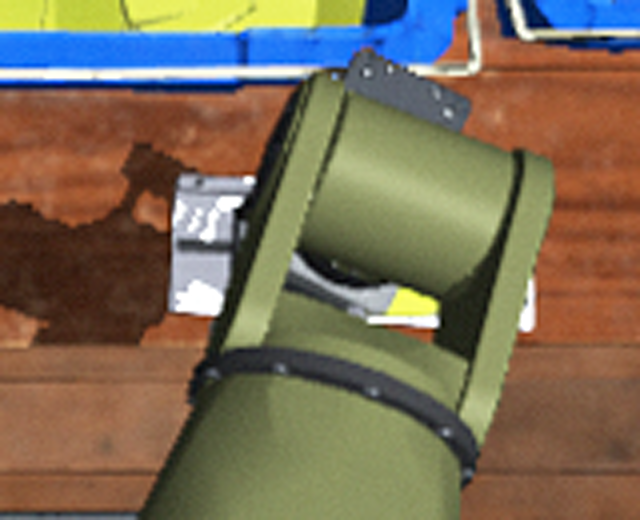

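```bash
python3 - <<'E'
from rect import *
im=cv2.imread('pics/s8.png')
cv2.imwrite('pics/s8d.png',cv2.resize(im[145:205,240:300],None,fx=10,fy=10,interpolation=cv2.INTER_CUBIC))
print('tip',ray('scene',(174.4,270.6),.0898),'bore',ray('scene',(186.6,269.8),.054))
p=ctrl.camera_params('wrist'); print(p['origin'])
for z in (.17,.19,.2,.21,.23): print(z,[ray('wrist',rc,z,p).round(4)[:2] for rc in ((0,372),(100,412),(190,447))])
E
```

```text
tip [ 0.42698627 -0.13267917  0.0898    ] bore [ 0.42338634 -0.11828479  0.054     ]
[ 0.46218202 -0.05695885  0.35057759]
0.17 [array([ 0.5391, -0.0378]), array([ 0.5404, -0.0951]), array([ 0.5412, -0.1553])]
0.19 [array([ 0.5306, -0.0399]), array([ 0.5317, -0.0909]), array([ 0.5324, -0.1444])]
0.2 [array([ 0.5263, -0.041 ]), array([ 0.5274, -0.0888]), array([ 0.5281, -0.139 ])]
0.21 [array([ 0.522, -0.042]), array([ 0.5231, -0.0866]), array([ 0.5237, -0.1335])]
0.23 [array([ 0.5135, -0.0442]), array([ 0.5144, -0.0824]), array([ 0.5149, -0.1226])]
```

View pics/s8d.png

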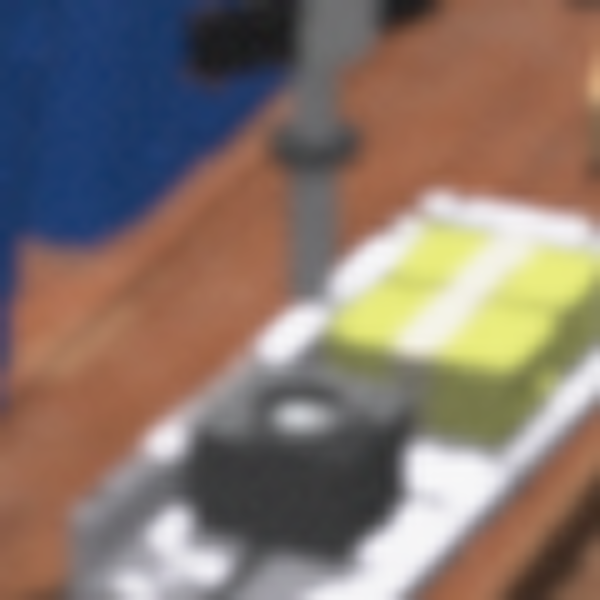

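```bash
python3 - <<'E'
from rect import *
print('tip',ray('scene',(174.6,271.2),.0898),'bore',ray('scene',(185.6,270.0),.054))
print(proj('scene',[[.4263,-.1267,.0898],[.4289,-.1275,.054]]))
E
```

```text
tip [ 0.42468942 -0.13209931  0.0898    ] bore [ 0.42550051 -0.12488752  0.054     ]
[[270.06008834 175.19785968]
 [269.33756296 185.0592625 ]]
```

Emit:
{"api": "carry_out", "payload": {"deltas": [{"x": 0.02, "y": 0.13, "z": 0.4, "wx": 0, "wy": 0, "wz": 0, "jaw": 0}, {"x": 0, "y": 0, "z": 0.5, "wx": 0, "wy": 0, "wz": 0, "jaw": 0}, {"x": 0, "y": 0, "z": 0.4, "wx": 0, "wy": 0, "wz": 0, "jaw": 0}, {"x": 0, "y": 0, "z": 0.4, "wx": 0, "wy": 0, "wz": 0, "jaw": 0}, {"x": 0, "y": 0, "z": 0.3, "wx": 0, "wy": 0, "wz": 0, "jaw": 0}, {"x": 0, "y": 0, "z": 0.2, "wx": 0, "wy": 0, "wz": 0, "jaw": 0}, {"x": 0, "y": 0, "z": 0, "wx": 0, "wy": 0, "wz": 0, "jaw": 0}]}}

```text
time_s: 17.17
ee_pos: [0.4285, -0.1272, 0.1265]
eef_rot: [-3.14, 0.0, 1.089]
force: [0.3, -0.4, -3.9]
grip_width: 0.0158
```

Emit:
{"api": "carry_out", "payload": {"deltas": [{"x": 0, "y": 0, "z": 0, "wx": 0, "wy": 0, "wz": 0, "jaw": 0}]}}

```text
time_s: 17.25
ee_pos: [0.4289, -0.1273, 0.1274]
eef_rot: [-3.141, 0.0, 1.089]
force: [-0.2, 1.3, -4.2]
grip_width: 0.0157
```

Emit:
{"api": "carry_out", "payload": {"deltas": [{"x": 0, "y": 0, "z": 0.05, "wx": 0, "wy": 0, "wz": 0, "jaw": 0}, {"x": 0, "y": 0, "z": 0.03, "wx": 0, "wy": 0, "wz": 0, "jaw": 0}]}}

```text
time_s: 17.42
ee_pos: [0.4291, -0.1274, 0.1261]
eef_rot: [3.141, -0.0, 1.089]
force: [0.7, -0.6, -3.4]
grip_width: 0.0156
```

Emit:
{"api": "carry_out", "payload": {"deltas": [{"x": 0, "y": 0, "z": 0.03, "wx": 0, "wy": 0, "wz": 0, "jaw": 0}, {"x": 0, "y": 0, "z": 0, "wx": 0, "wy": 0, "wz": 0, "jaw": 0}]}}

```text
time_s: 17.58
ee_pos: [0.4289, -0.1273, 0.1253]
eef_rot: [3.141, -0.0, 1.089]
force: [0.4, 0.0, -4.2]
grip_width: 0.0154
```

Emit:
{"api": "carry_out", "payload": {"deltas": [{"x": 0, "y": 0, "z": 0.03, "wx": 0, "wy": 0, "wz": 0, "jaw": 0}, {"x": 0, "y": 0, "z": 0, "wx": 0, "wy": 0, "wz": 0, "jaw": 0}]}}

```text
time_s: 17.75
ee_pos: [0.4289, -0.1273, 0.1247]
eef_rot: [3.141, -0.0, 1.089]
force: [0.4, 0.1, -3.3]
grip_width: 0.0155
```

Emit:
{"api": "carry_out", "payload": {"deltas": [{"x": 0, "y": 0, "z": 0.03, "wx": 0, "wy": 0, "wz": 0, "jaw": 0}, {"x": 0, "y": 0, "z": 0, "wx": 0, "wy": 0, "wz": 0, "jaw": 0}]}}

```text
time_s: 17.92
ee_pos: [0.429, -0.1273, 0.1242]
eef_rot: [3.141, -0.0, 1.089]
force: [0.2, -0.1, -1.2]
grip_width: 0.0156
```

Emit:
{"api": "carry_out", "payload": {"deltas": [{"x": 0, "y": 0, "z": 0.03, "wx": 0, "wy": 0, "wz": 0, "jaw": 0}, {"x": 0, "y": 0, "z": 0, "wx": 0, "wy": 0, "wz": 0, "jaw": 0}]}}

```text
time_s: 18.08
ee_pos: [0.4291, -0.1274, 0.1238]
eef_rot: [3.141, -0.0, 1.089]
force: [-1.2, 0.7, 2.6]
grip_width: 0.0161
```

Emit:
{"api": "carry_out", "payload": {"deltas": [{"x": 0, "y": 0, "z": 0.02, "wx": 0, "wy": 0, "wz": 0, "jaw": 0}, {"x": 0, "y": 0, "z": 0, "wx": 0, "wy": 0, "wz": 0.2, "jaw": 0}, {"x": 0, "y": 0, "z": 0, "wx": 0, "wy": 0, "wz": 0.2, "jaw": 0}, {"x": 0, "y": 0, "z": 0, "wx": 0, "wy": 0, "wz": 0.2, "jaw": 0}]}}

```text
time_s: 18.42
ee_pos: [0.4292, -0.1274, 0.1233]
eef_rot: [3.141, -0.0, 1.04]
force: [2.1, 0.8, -2.7]
grip_width: 0.0159
```

Emit:
{"api": "carry_out", "payload": {"deltas": [{"x": 0, "y": 0, "z": 0, "wx": 0, "wy": 0, "wz": 0.2, "jaw": 0}, {"x": 0, "y": 0, "z": 0, "wx": 0, "wy": 0, "wz": 0.2, "jaw": 0}, {"x": 0, "y": 0, "z": 0, "wx": 0, "wy": 0, "wz": 0.2, "jaw": 0}]}}

```text
time_s: 18.67
ee_pos: [0.429, -0.1273, 0.1229]
eef_rot: [3.141, -0.0, 0.991]
force: [2.7, 0.5, -2.8]
grip_width: 0.0154
```

Emit:
{"api": "carry_out", "payload": {"deltas": [{"x": 0, "y": 0, "z": 0.04, "wx": 0, "wy": 0, "wz": 0, "jaw": 0}, {"x": 0, "y": 0, "z": 0, "wx": 0, "wy": 0, "wz": 0, "jaw": 0}]}}

```text
time_s: 18.83
ee_pos: [0.429, -0.1273, 0.1221]
eef_rot: [3.142, -0.0, 0.993]
force: [2.8, 1.5, -2.8]
grip_width: 0.0154
```

```bash
python3 - <<'E'
from rect import *
o=ctrl.get_obs(); print(o['time_s'],o['ee_pos'],o['eef_rot'],o['force'],o['moment'],o['grip_width'])
E
```

```text
18.8333 [ 0.4289831  -0.12725445  0.12209582] [ 3.14152314e+00 -2.20352524e-04  9.92805607e-01] [ 2.79118959  1.48842966 -2.8404422 ] [ 0.236942   -0.94721781  0.01701551] 0.015434817611347355
```

Emit:
{"api": "carry_out", "payload": {"deltas": [{"x": 0.02, "y": 0.01, "z": 0.05, "wx": 0, "wy": 0, "wz": 0, "jaw": 0}, {"x": 0, "y": 0, "z": 0.05, "wx": 0, "wy": 0, "wz": 0, "jaw": 0}, {"x": 0, "y": 0, "z": 0, "wx": 0, "wy": 0, "wz": 0, "jaw": 0}]}}

```text
time_s: 19.08
ee_pos: [0.4292, -0.1271, 0.12]
eef_rot: [-3.141, 0.0, 0.993]
force: [2.6, -0.3, -3.8]
grip_width: 0.0157
```

```bash
python3 - <<'E'
from rect import *
o=ctrl.get_obs(); print(o['time_s'],o['ee_pos'],o['eef_rot'],o['force'],o['moment'],o['grip_width'])
E
```

```text
19.0833 [ 0.42921932 -0.12708091  0.12002034] [-3.14137427e+00  9.86376717e-05  9.92927234e-01] [ 2.59413862 -0.27976461 -3.83191434] [ 0.07781384 -0.75305747  0.0162708 ] 0.01573925665550483
```

Emit:
{"api": "carry_out", "payload": {"deltas": [{"x": 0.01, "y": 0.02, "z": 0.05, "wx": 0, "wy": 0, "wz": 0, "jaw": 0}, {"x": 0, "y": 0, "z": 0.05, "wx": 0, "wy": 0, "wz": 0, "jaw": 0}, {"x": 0, "y": 0, "z": 0.03, "wx": 0, "wy": 0, "wz": 0, "jaw": 0}, {"x": 0, "y": 0, "z": 0, "wx": 0, "wy": 0, "wz": 0, "jaw": 0}]}}

```text
time_s: 19.42
ee_pos: [0.4295, -0.1271, 0.1174]
eef_rot: [-3.141, 0.0, 0.993]
force: [1.3, 0.9, -4.2]
grip_width: 0.0154
```

Emit:
{"api": "carry_out", "payload": {"deltas": [{"x": 0, "y": 0, "z": 0.05, "wx": 0, "wy": 0, "wz": 0, "jaw": 0}, {"x": 0, "y": 0, "z": 0, "wx": 0, "wy": 0, "wz": 0, "jaw": 0}]}}

```text
time_s: 19.58
ee_pos: [0.4296, -0.1271, 0.1164]
eef_rot: [-3.141, 0.0, 0.993]
force: [0.5, 0.7, -4.3]
grip_width: 0.0154
```

Still descending freely; going on to the floor.

Emit:
{"api": "carry_out", "payload": {"deltas": [{"x": 0, "y": 0, "z": 0.03, "wx": 0, "wy": 0, "wz": 0, "jaw": 0}, {"x": 0, "y": 0, "z": 0, "wx": 0, "wy": 0, "wz": 0, "jaw": 0}]}}

```text
time_s: 19.75
ee_pos: [0.4298, -0.1271, 0.1164]
eef_rot: [3.142, -0.0, 0.993]
force: [-0.5, 1.3, 2.9]
grip_width: 0.0159
```

Emit:
{"api": "carry_out", "payload": {"deltas": [{"x": 0, "y": 0, "z": 0.03, "wx": 0, "wy": 0, "wz": 0, "jaw": 0}, {"x": 0, "y": 0, "z": 0, "wx": 0, "wy": 0, "wz": 0, "jaw": 0}]}}

```text
time_s: 19.92
ee_pos: [0.43, -0.1272, 0.1163]
eef_rot: [3.141, -0.0, 0.993]
force: [-3.3, 2.4, 10.4]
grip_width: 0.0158
```

Emit:
{"api": "carry_out", "payload": {"deltas": [{"x": 0, "y": 0, "z": 0.03, "wx": 0, "wy": 0, "wz": 0, "jaw": 0}, {"x": 0, "y": 0, "z": 0, "wx": 0, "wy": 0, "wz": 0, "jaw": 0}]}}

```text
time_s: 20.08
ee_pos: [0.4302, -0.1272, 0.1162]
eef_rot: [3.14, -0.0, 0.993]
force: [-4.6, 3.4, 17.4]
grip_width: 0.0154
```

Emit:
{"api": "carry_out", "payload": {"deltas": [{"x": 0, "y": 0, "z": -0.04, "wx": 0, "wy": 0, "wz": 0, "jaw": 0}, {"x": 0, "y": 0, "z": 0, "wx": 0, "wy": 0, "wz": 0, "jaw": 0}, {"x": 0, "y": 0, "z": 0, "wx": 0, "wy": 0, "wz": 0, "jaw": 0}, {"x": 0, "y": 0, "z": 0, "wx": 0, "wy": 0, "wz": 0.3, "jaw": 0}, {"x": 0, "y": 0, "z": 0, "wx": 0, "wy": 0, "wz": 0.3, "jaw": 0}, {"x": 0, "y": 0, "z": 0, "wx": 0, "wy": 0, "wz": 0.3, "jaw": 0}, {"x": 0, "y": 0, "z": 0, "wx": 0, "wy": 0, "wz": 0.3, "jaw": 0}]}}

```text
time_s: 20.67
ee_pos: [0.4301, -0.1273, 0.1163]
eef_rot: [3.14, -0.0, 0.896]
force: [-1.4, 2.1, 7.7]
grip_width: 0.0156
```

```bash
python3 - <<'E'
from rect import *
o=ctrl.get_obs(); print(o['time_s'],o['ee_pos'],o['eef_rot'],o['force'],o['moment'],o['grip_width'])
E
```

```text
20.6667 [ 0.43009812 -0.12727667  0.11629916] [ 3.14042105e+00 -3.30816437e-04  8.95717382e-01] [-1.44076537  2.11078098  7.72022865] [0.4972425  0.26505914 0.04624286] 0.015622896626505173
```

Emit:
{"api": "carry_out", "payload": {"deltas": [{"x": 0, "y": 0, "z": 0, "wx": 0, "wy": 0, "wz": 0.4, "jaw": 0}, {"x": 0, "y": 0, "z": 0, "wx": 0, "wy": 0, "wz": 0.4, "jaw": 0}, {"x": 0, "y": 0, "z": 0, "wx": 0, "wy": 0, "wz": 0.4, "jaw": 0}, {"x": 0, "y": 0, "z": 0, "wx": 0, "wy": 0, "wz": 0.4, "jaw": 0}, {"x": 0, "y": 0, "z": 0, "wx": 0, "wy": 0, "wz": 0.4, "jaw": 0}, {"x": 0, "y": 0, "z": 0, "wx": 0, "wy": 0, "wz": 0.4, "jaw": 0}, {"x": 0, "y": 0, "z": 0, "wx": 0, "wy": 0, "wz": 0.4, "jaw": 0}, {"x": 0, "y": 0, "z": 0, "wx": 0, "wy": 0, "wz": 0.4, "jaw": 0}]}}

```text
time_s: 21.33
ee_pos: [0.4302, -0.1274, 0.1163]
eef_rot: [3.14, -0.001, 0.639]
force: [0.3, 0.1, 6.5]
grip_width: 0.0162
```

```bash
cat > st.py <<'E'
from rect import *
o=ctrl.get_obs(); print(o['time_s'],o['ee_pos'].round(4),o['eef_rot'].round(4),o['force'].round(1),o['moment'].round(3),o['grip_width'],o['qpos'].round(3))
E
python3 st.py
```

```text
21.3333 [ 0.4302 -0.1274  0.1163] [ 3.140e+00 -7.000e-04  6.394e-01] [0.3 0.1 6.5] [0.075 0.01  0.037] 0.016197940383826222 [-0.369  0.177  1.898 -0.     1.065  0.562]
```

Emit:
{"api": "carry_out", "payload": {"deltas": [{"x": 0, "y": 0, "z": 0, "wx": 0, "wy": 0, "wz": 0.4, "jaw": 0}, {"x": 0, "y": 0, "z": 0, "wx": 0, "wy": 0, "wz": 0.4, "jaw": 0}, {"x": 0, "y": 0, "z": 0, "wx": 0, "wy": 0, "wz": 0.4, "jaw": 0}, {"x": 0, "y": 0, "z": 0, "wx": 0, "wy": 0, "wz": 0.4, "jaw": 0}, {"x": 0, "y": 0, "z": 0, "wx": 0, "wy": 0, "wz": 0.4, "jaw": 0}, {"x": 0, "y": 0, "z": 0, "wx": 0, "wy": 0, "wz": 0.4, "jaw": 0}, {"x": 0, "y": 0, "z": 0, "wx": 0, "wy": 0, "wz": 0.4, "jaw": 0}, {"x": 0, "y": 0, "z": 0, "wx": 0, "wy": 0, "wz": 0.4, "jaw": 0}]}}

```text
time_s: 22.0
ee_pos: [0.4304, -0.1277, 0.1163]
eef_rot: [3.14, -0.001, 0.383]
force: [0.6, -1.6, 5.4]
grip_width: 0.0149
```

Emit:
{"api": "carry_out", "payload": {"deltas": [{"x": 0, "y": 0, "z": 0, "wx": 0, "wy": 0, "wz": 0.4, "jaw": 0}, {"x": 0, "y": 0, "z": 0, "wx": 0, "wy": 0, "wz": 0.4, "jaw": 0}, {"x": 0, "y": 0, "z": 0, "wx": 0, "wy": 0, "wz": 0.4, "jaw": 0}, {"x": 0, "y": 0, "z": 0, "wx": 0, "wy": 0, "wz": 0.4, "jaw": 0}]}}

```text
time_s: 22.33
ee_pos: [0.4304, -0.1278, 0.1163]
eef_rot: [3.139, -0.002, 0.255]
force: [0.9, -2.4, 5.2]
grip_width: 0.0158
```

```bash
python3 st.py
```

```text
22.3333 [ 0.4304 -0.1278  0.1163] [ 3.1394e+00 -1.6000e-03  2.5550e-01] [ 0.9 -2.4  5.2] [-0.687 -0.245  0.025] 0.015757583069113516 [-3.700e-01  1.770e-01  1.898e+00 -1.000e-03  1.065e+00  9.460e-01]
```

Emit:
{"api": "carry_out", "payload": {"deltas": [{"x": 0, "y": 0, "z": 0, "wx": 0, "wy": 0, "wz": 0.3, "jaw": 0}, {"x": 0, "y": 0, "z": 0, "wx": 0, "wy": 0, "wz": 0.3, "jaw": 0}, {"x": 0, "y": 0, "z": 0, "wx": 0, "wy": 0, "wz": 0.3, "jaw": 0}]}}

```text
time_s: 22.58
ee_pos: [0.4304, -0.1278, 0.1163]
eef_rot: [3.14, -0.002, 0.184]
force: [1.0, -3.2, 5.9]
grip_width: 0.0155
```

```bash
python3 st.py
```

```text
22.5833 [ 0.4304 -0.1278  0.1163] [ 3.1395e+00 -1.7000e-03  1.8380e-01] [ 1.  -3.2  5.9] [-0.951 -0.306  0.022] 0.01552218624251383 [-3.700e-01  1.770e-01  1.898e+00 -1.000e-03  1.065e+00  1.018e+00]
```

Emit:
{"api": "carry_out", "payload": {"deltas": [{"x": 0, "y": 0, "z": 0, "wx": 0, "wy": 0, "wz": 0.3, "jaw": 0}, {"x": 0, "y": 0, "z": 0, "wx": 0, "wy": 0, "wz": 0.3, "jaw": 0}, {"x": 0, "y": 0, "z": 0, "wx": 0, "wy": 0, "wz": 0.3, "jaw": 0}]}}

```text
time_s: 22.83
ee_pos: [0.4304, -0.1279, 0.1163]
eef_rot: [3.139, -0.002, 0.112]
force: [1.4, -3.7, 5.1]
grip_width: 0.0157
```

```bash
python3 st.py
```

```text
22.8333 [ 0.4304 -0.1279  0.1163] [ 3.1394e+00 -1.9000e-03  1.1180e-01] [ 1.4 -3.7  5.1] [-1.106 -0.306  0.091] 0.01571159970811103 [-3.700e-01  1.770e-01  1.898e+00 -1.000e-03  1.064e+00  1.090e+00]
```

Emit:
{"api": "carry_out", "payload": {"deltas": [{"x": 0, "y": 0, "z": 0, "wx": 0, "wy": 0, "wz": 0.3, "jaw": 0}, {"x": 0, "y": 0, "z": 0, "wx": 0, "wy": 0, "wz": 0.3, "jaw": 0}]}}

```text
time_s: 23.0
ee_pos: [0.4304, -0.128, 0.1163]
eef_rot: [3.139, -0.002, 0.064]
force: [1.5, -3.6, 5.1]
grip_width: 0.0159
```

```bash
python3 st.py
```

```text
23.0 [ 0.4304 -0.128   0.1163] [ 3.1395e+00 -1.9000e-03  6.3800e-02] [ 1.5 -3.6  5.1] [-1.125 -0.256  0.082] 0.01590192440997891 [-3.700e-01  1.770e-01  1.898e+00 -1.000e-03  1.064e+00  1.138e+00]
```

Emit:
{"api": "carry_out", "payload": {"deltas": [{"x": 0, "y": 0, "z": 0, "wx": 0, "wy": 0, "wz": 0.3, "jaw": 0}, {"x": 0, "y": 0, "z": 0, "wx": 0, "wy": 0, "wz": 0.3, "jaw": 0}]}}

```text
time_s: 23.17
ee_pos: [0.4304, -0.128, 0.1163]
eef_rot: [3.139, -0.002, 0.016]
force: [0.1, -5.1, 5.5]
grip_width: 0.0158
```

```bash
python3 st.py
```

```text
23.1667 [ 0.4304 -0.128   0.1163] [ 3.1394e+00 -2.0000e-03  1.5800e-02] [ 0.1 -5.1  5.5] [-1.281 -0.229  0.085] 0.015788356405624194 [-3.700e-01  1.770e-01  1.898e+00 -1.000e-03  1.064e+00  1.186e+00]
```

Emit:
{"api": "carry_out", "payload": {"deltas": [{"x": 0, "y": 0.02, "z": 0, "wx": 0, "wy": 0, "wz": 0.3, "jaw": 0}, {"x": 0, "y": 0, "z": 0, "wx": 0, "wy": 0, "wz": 0.3, "jaw": 0}]}}

```text
time_s: 23.33
ee_pos: [0.4304, -0.1283, 0.1163]
eef_rot: [3.14, -0.002, -0.032]
force: [1.0, -3.3, 5.1]
grip_width: 0.0155
```

```bash
python3 st.py
```

```text
23.3333 [ 0.4304 -0.1283  0.1163] [ 3.1399e+00 -2.1000e-03 -3.2300e-02] [ 1.  -3.3  5.1] [-0.967 -0.241  0.022] 0.01546680296904301 [-3.710e-01  1.770e-01  1.897e+00 -1.000e-03  1.065e+00  1.233e+00]
```

Emit:
{"api": "carry_out", "payload": {"deltas": [{"x": 0, "y": 0, "z": 0, "wx": 0, "wy": 0, "wz": 0.3, "jaw": 0}, {"x": 0, "y": 0, "z": 0, "wx": 0, "wy": 0, "wz": 0.3, "jaw": 0}]}}

```text
time_s: 23.5
ee_pos: [0.4304, -0.1283, 0.1163]
eef_rot: [3.14, -0.002, -0.08]
force: [0.8, -4.0, 5.6]
grip_width: 0.0157
```

```bash
python3 st.py
```

```text
23.5 [ 0.4304 -0.1283  0.1163] [ 3.1398e+00 -2.1000e-03 -8.0300e-02] [ 0.8 -4.   5.6] [-1.156 -0.224  0.068] 0.015664989725592587 [-3.710e-01  1.770e-01  1.897e+00 -1.000e-03  1.065e+00  1.281e+00]
```

Emit:
{"api": "carry_out", "payload": {"deltas": [{"x": 0, "y": 0.01, "z": 0, "wx": 0, "wy": 0, "wz": 0.3, "jaw": 0}, {"x": 0, "y": 0, "z": 0, "wx": 0, "wy": 0, "wz": 0.3, "jaw": 0}]}}

```text
time_s: 23.67
ee_pos: [0.4304, -0.1285, 0.1163]
eef_rot: [3.14, -0.002, -0.128]
force: [0.3, -3.4, 6.6]
grip_width: 0.0155
```

```bash
python3 st.py
```

```text
23.6667 [ 0.4304 -0.1285  0.1163] [ 3.140e+00 -2.200e-03 -1.282e-01] [ 0.3 -3.4  6.6] [-0.947 -0.2    0.067] 0.015529016379665514 [-3.710e-01  1.770e-01  1.897e+00 -1.000e-03  1.065e+00  1.328e+00]
```

Emit:
{"api": "carry_out", "payload": {"deltas": [{"x": 0, "y": 0, "z": 0, "wx": 0, "wy": 0, "wz": 0.3, "jaw": 0}, {"x": 0, "y": 0, "z": 0, "wx": 0, "wy": 0, "wz": 0.3, "jaw": 0}]}}

```text
time_s: 23.83
ee_pos: [0.4304, -0.1285, 0.1163]
eef_rot: [3.14, -0.002, -0.176]
force: [0.4, -4.4, 6.2]
grip_width: 0.0159
```

```bash
python3 st.py
```

```text
23.8333 [ 0.4304 -0.1285  0.1163] [ 3.140e+00 -2.300e-03 -1.762e-01] [ 0.4 -4.4  6.2] [-1.07  -0.147  0.047] 0.01589875452374712 [-3.710e-01  1.770e-01  1.897e+00 -1.000e-03  1.065e+00  1.376e+00]
```

Emit:
{"api": "carry_out", "payload": {"deltas": [{"x": 0, "y": 0, "z": 0, "wx": 0, "wy": 0, "wz": 0.3, "jaw": 0}, {"x": 0, "y": 0, "z": 0, "wx": 0, "wy": 0, "wz": 0.3, "jaw": 0}]}}

```text
time_s: 24.0
ee_pos: [0.4303, -0.1286, 0.1163]
eef_rot: [3.14, -0.002, -0.224]
force: [0.5, -3.5, 5.4]
grip_width: 0.016
```

```bash
python3 st.py
```

```text
24.0 [ 0.4303 -0.1286  0.1163] [ 3.140e+00 -2.300e-03 -2.241e-01] [ 0.5 -3.5  5.4] [-1.185 -0.095  0.048] 0.01603162370711842 [-3.710e-01  1.770e-01  1.897e+00 -1.000e-03  1.065e+00  1.424e+00]
```

Emit:
{"api": "carry_out", "payload": {"deltas": [{"x": 0, "y": 0, "z": 0, "wx": 0, "wy": 0, "wz": 0.3, "jaw": 0}, {"x": 0, "y": 0, "z": 0, "wx": 0, "wy": 0, "wz": 0.3, "jaw": 0}]}}

```text
time_s: 24.17
ee_pos: [0.4303, -0.1286, 0.1163]
eef_rot: [3.14, -0.002, -0.272]
force: [0.9, -5.0, 5.8]
grip_width: 0.0157
```

```bash
python3 st.py
```

```text
24.1667 [ 0.4303 -0.1286  0.1163] [ 3.1401e+00 -2.3000e-03 -2.7220e-01] [ 0.9 -5.   5.8] [-1.279 -0.058  0.094] 0.015669372150288755 [-3.710e-01  1.770e-01  1.897e+00 -1.000e-03  1.065e+00  1.472e+00]
```

Emit:
{"api": "carry_out", "payload": {"deltas": [{"x": 0, "y": 0, "z": 0, "wx": 0, "wy": 0, "wz": 0.3, "jaw": 0}]}}

```text
time_s: 24.25
ee_pos: [0.4303, -0.1286, 0.1163]
eef_rot: [3.14, -0.002, -0.296]
force: [-0.1, -6.0, 5.4]
grip_width: 0.0158
```

```bash
python3 st.py; python3 -c "
from h import *
snap('wrist','w9.png')"
```

```text
24.25 [ 0.4303 -0.1286  0.1163] [ 3.140e+00 -2.300e-03 -2.961e-01] [-0.1 -6.   5.4] [-1.283 -0.079  0.196] 0.015758991169552858 [-0.371  0.177  1.897 -0.002  1.065  1.496]
```

View pics/w9.png

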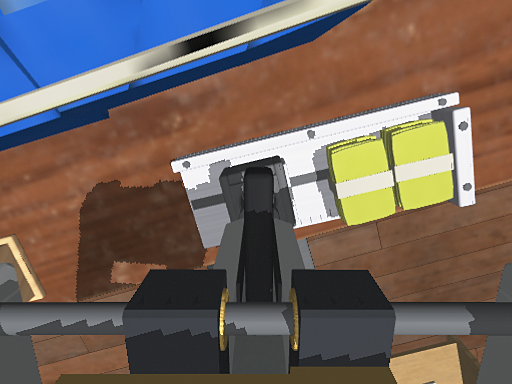

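Emit:
{"api": "carry_out", "payload": {"deltas": [{"x": 0, "y": 0, "z": 0, "wx": 0, "wy": 0, "wz": 0.2, "jaw": 0}]}}

```text
time_s: 24.38
ee_pos: [0.4303, -0.1286, 0.1163]
eef_rot: [3.14, -0.002, -0.311]
force: [-0.1, -5.4, 5.3]
grip_width: 0.0155
```

```bash
python3 st.py
```

```text
24.3833 [ 0.4303 -0.1286  0.1163] [ 3.14e+00 -2.30e-03 -3.11e-01] [-0.1 -5.4  5.3] [-1.278 -0.041  0.199] 0.015482895259237921 [-0.371  0.177  1.897 -0.002  1.065  1.511]
```

Emit:
{"api": "carry_out", "payload": {"deltas": [{"x": 0, "y": 0, "z": 0, "wx": 0, "wy": 0, "wz": 0.2, "jaw": 0}]}}

```text
time_s: 24.47
ee_pos: [0.4303, -0.1286, 0.1163]
eef_rot: [3.14, -0.002, -0.327]
force: [-0.5, -4.7, 6.3]
grip_width: 0.0157
```

```bash
python3 st.py
```

```text
24.4667 [ 0.4303 -0.1286  0.1163] [ 3.140e+00 -2.400e-03 -3.275e-01] [-0.5 -4.7  6.3] [-1.358  0.03   0.275] 0.015705033375162752 [-0.371  0.177  1.897 -0.002  1.065  1.528]
```

Emit:
{"api": "carry_out", "payload": {"deltas": [{"x": 0, "y": 0, "z": 0, "wx": 0, "wy": 0, "wz": 0.3, "jaw": 0}, {"x": 0, "y": 0, "z": 0, "wx": 0, "wy": 0, "wz": 0, "jaw": 0}, {"x": 0, "y": 0, "z": 0, "wx": 0, "wy": 0, "wz": 0, "jaw": 0}]}}

```text
time_s: 24.72
ee_pos: [0.4303, -0.1287, 0.1163]
eef_rot: [3.14, -0.002, -0.351]
force: [0.3, -5.5, 5.9]
grip_width: 0.0155
```

```bash
python3 st.py
```

```text
24.7167 [ 0.4303 -0.1287  0.1163] [ 3.140e+00 -2.500e-03 -3.509e-01] [ 0.3 -5.5  5.9] [-1.375  0.027  0.265] 0.0154619193486783 [-0.371  0.177  1.897 -0.002  1.065  1.551]
```

```bash
python3 - <<'E'
from h import *
im=snap('wrist','w10.png')
a=[cv2.resize(cv2.imread('pics/'+f)[150:310,200:330],None,fx=2.9,fy=3.4) for f in ('w8.png','w10.png')]
b=np.hstack(a); b=cv2.convertScaleAbs(b,alpha=2.5,beta=0); cv2.imwrite('pics/cmp.png',b)
E
python3 st.py
```

```text
24.7667 [ 0.4303 -0.1287  0.1163] [ 3.140e+00 -2.400e-03 -3.508e-01] [-0.5 -5.   5. ] [-1.318  0.023  0.258] 0.015612801023354836 [-0.371  0.177  1.897 -0.002  1.065  1.551]
```

View pics/cmp.png

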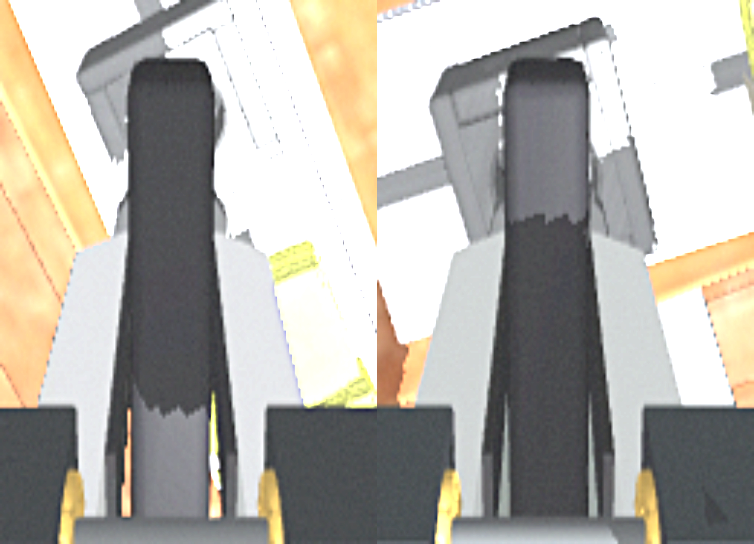

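Emit:
{"api": "carry_out", "payload": {"deltas": [{"x": 0, "y": 0, "z": 0, "wx": 0, "wy": 0, "wz": 0.3, "jaw": 0}, {"x": 0, "y": 0, "z": 0, "wx": 0, "wy": 0, "wz": 0, "jaw": 0}]}}

```text
time_s: 24.93
ee_pos: [0.4302, -0.1287, 0.1163]
eef_rot: [3.14, -0.002, -0.376]
force: [1.5, -5.0, 5.4]
grip_width: 0.0157
```

```bash
python3 st.py
```

```text
24.9333 [ 0.4302 -0.1287  0.1163] [ 3.14e+00 -2.30e-03 -3.76e-01] [ 1.5 -5.   5.4] [-1.372  0.014  0.306] 0.01566820240099943 [-0.371  0.177  1.897 -0.002  1.065  1.576]
```

Emit:
{"api": "carry_out", "payload": {"deltas": [{"x": 0, "y": 0.02, "z": 0, "wx": 0, "wy": 0, "wz": -0.3, "jaw": 0}, {"x": 0, "y": 0, "z": 0, "wx": 0, "wy": 0, "wz": -0.3, "jaw": 0}, {"x": 0, "y": 0, "z": 0, "wx": 0, "wy": 0, "wz": -0.3, "jaw": 0}]}}

```text
time_s: 25.18
ee_pos: [0.4302, -0.1289, 0.1163]
eef_rot: [3.14, -0.002, -0.302]
force: [-0.5, -2.8, 5.6]
grip_width: 0.0156
```

```bash
python3 st.py
```

```text
25.1833 [ 0.4302 -0.1289  0.1163] [ 3.1405e+00 -2.4000e-03 -3.0210e-01] [-0.5 -2.8  5.6] [-0.854 -0.212 -0.061] 0.015588062412601054 [-3.720e-01  1.770e-01  1.897e+00 -1.000e-03  1.065e+00  1.501e+00]
```

Emit:
{"api": "carry_out", "payload": {"deltas": [{"x": 0, "y": 0.01, "z": 0, "wx": 0, "wy": 0, "wz": 0.4, "jaw": 0}, {"x": 0, "y": 0, "z": 0, "wx": 0, "wy": 0, "wz": 0, "jaw": 0}]}}

```text
time_s: 25.35
ee_pos: [0.4302, -0.129, 0.1163]
eef_rot: [3.141, -0.002, -0.337]
force: [1.8, -2.4, 6.1]
grip_width: 0.0153
```

```bash
python3 st.py
```

```text
25.35 [ 0.4302 -0.129   0.1163] [ 3.1407e+00 -2.5000e-03 -3.3680e-01] [ 1.8 -2.4  6.1] [-0.794 -0.225  0.005] 0.015258889351764457 [-3.720e-01  1.770e-01  1.897e+00 -1.000e-03  1.065e+00  1.536e+00]
```

Emit:
{"api": "carry_out", "payload": {"deltas": [{"x": 0, "y": 0, "z": -0.08, "wx": 0, "wy": 0, "wz": 0, "jaw": 0}, {"x": 0, "y": 0, "z": -0.1, "wx": 0, "wy": 0, "wz": 0, "jaw": 0}, {"x": 0, "y": 0, "z": -0.1, "wx": 0, "wy": 0, "wz": 0, "jaw": 0}, {"x": 0, "y": 0, "z": -0.1, "wx": 0, "wy": 0, "wz": 0, "jaw": 0}, {"x": 0, "y": 0, "z": -0.1, "wx": 0, "wy": 0, "wz": 0, "jaw": 0}]}}

```text
time_s: 25.77
ee_pos: [0.4291, -0.1283, 0.1248]
eef_rot: [3.141, 0.001, -0.335]
force: [0.6, 0.8, -3.3]
grip_width: 0.0156
```

```bash
python3 st.py
```

```text
25.7667 [ 0.4291 -0.1283  0.1248] [ 3.1414e+00  1.3000e-03 -3.3510e-01] [ 0.6  0.8 -3.3] [ 0.024  0.049 -0.032] 0.015610332809620243 [-0.372  0.165  1.89  -0.     1.089  1.534]
```

Emit:
{"api": "carry_out", "payload": {"deltas": [{"x": 0, "y": 0, "z": -0.7, "wx": 0, "wy": 0, "wz": 0, "jaw": 0}, {"x": 0, "y": 0, "z": -1, "wx": 0, "wy": 0, "wz": 0, "jaw": 0}, {"x": 0, "y": 0, "z": -1, "wx": 0, "wy": 0, "wz": -0.5, "jaw": 0}, {"x": 0, "y": 0, "z": -1, "wx": 0, "wy": 0, "wz": -1, "jaw": 0}, {"x": 0, "y": 0, "z": -1, "wx": 0, "wy": 0, "wz": -1, "jaw": 0}, {"x": 0, "y": 0, "z": -0.7, "wx": 0, "wy": 0, "wz": -1, "jaw": 0}, {"x": 0, "y": 0, "z": -0.4, "wx": 0, "wy": 0, "wz": -1, "jaw": 0}, {"x": 0, "y": 0, "z": 0, "wx": 0, "wy": 0, "wz": -1, "jaw": 0}, {"x": 0, "y": 0, "z": 0, "wx": 0, "wy": 0, "wz": -1, "jaw": 0}, {"x": 0, "y": 0, "z": 0, "wx": 0, "wy": 0, "wz": -1, "jaw": 0}, {"x": 0, "y": 0, "z": 0, "wx": 0, "wy": 0, "wz": -1, "jaw": 0}, {"x": 0, "y": 0, "z": 0, "wx": 0, "wy": 0, "wz": -1, "jaw": 0}]}}

```text
time_s: 26.77
ee_pos: [0.4292, -0.128, 0.2413]
eef_rot: [-3.141, 0.0, 0.429]
force: [0.5, -0.6, -3.7]
grip_width: 0.0156
```

Emit:
{"api": "carry_out", "payload": {"deltas": [{"x": 0, "y": 0, "z": 0, "wx": 0, "wy": 0, "wz": -1, "jaw": 0}, {"x": 0, "y": 0, "z": 0, "wx": 0, "wy": 0, "wz": -1, "jaw": 0}, {"x": 0, "y": 0, "z": 0, "wx": 0, "wy": 0, "wz": -1, "jaw": 0}, {"x": 0, "y": 0, "z": 0, "wx": 0, "wy": 0, "wz": -1, "jaw": 0}, {"x": 0, "y": 0, "z": 0, "wx": 0, "wy": 0, "wz": -1, "jaw": 0}, {"x": 0, "y": 0, "z": 0, "wx": 0, "wy": 0, "wz": -1, "jaw": 0}, {"x": 0, "y": 0, "z": 0, "wx": 0, "wy": 0, "wz": -1, "jaw": 0}, {"x": 0, "y": 0, "z": 0, "wx": 0, "wy": 0, "wz": -1, "jaw": 0}, {"x": 0, "y": 0, "z": 0, "wx": 0, "wy": 0, "wz": -1, "jaw": 0}, {"x": 0, "y": 0, "z": 0, "wx": 0, "wy": 0, "wz": -1, "jaw": 0}, {"x": 0, "y": 0, "z": 0, "wx": 0, "wy": 0, "wz": -1, "jaw": 0}, {"x": 0, "y": 0, "z": 0, "wx": 0, "wy": 0, "wz": -1, "jaw": 0}]}}

```text
time_s: 27.77
ee_pos: [0.4292, -0.128, 0.2413]
eef_rot: [-3.141, -0.0, 1.389]
force: [-0.1, 0.3, -3.6]
grip_width: 0.0157
```

Emit:
{"api": "carry_out", "payload": {"deltas": [{"x": 0, "y": 0, "z": 0, "wx": 0, "wy": 0, "wz": -1, "jaw": 0}, {"x": 0, "y": 0, "z": 0, "wx": 0, "wy": 0, "wz": -1, "jaw": 0}, {"x": 0, "y": 0, "z": 0, "wx": 0, "wy": 0, "wz": -0.3, "jaw": 0}, {"x": 0, "y": 0, "z": 0, "wx": 0, "wy": 0, "wz": 0, "jaw": 0}]}}

```text
time_s: 28.1
ee_pos: [0.4293, -0.1281, 0.2413]
eef_rot: [-3.141, -0.0, 1.569]
force: [0.7, 0.2, -4.0]
grip_width: 0.0155
```

```bash
python3 st.py; python3 -c "
from h import *
snap('scene','s11.png');snap('top','t11.png')"
```

```text
28.1 [ 0.4293 -0.1281  0.2413] [-3.1412e+00 -4.0000e-04  1.5687e+00] [ 0.7  0.2 -4. ] [-0.056 -0.059  0.039] 0.015481002097159028 [-0.372  0.041  1.739  0.     1.362 -0.37 ]
```

View pics/s11.png

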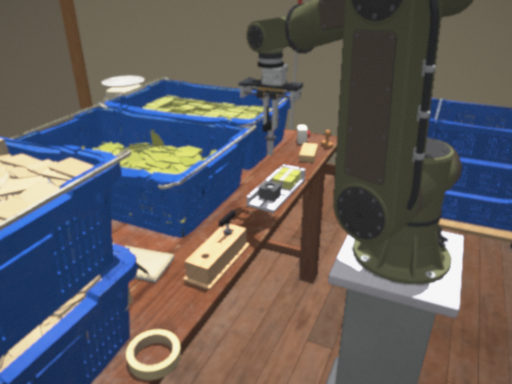

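Emit:
{"api": "carry_out", "payload": {"deltas": [{"x": 0.5, "y": 0, "z": 0, "wx": 0, "wy": 0, "wz": 0, "jaw": 0}, {"x": 0.9, "y": -0.1, "z": 0, "wx": 0, "wy": 0, "wz": 0, "jaw": 0}, {"x": 1, "y": -0.1, "z": 0, "wx": 0, "wy": 0, "wz": 0, "jaw": 0}, {"x": 1, "y": -0.1, "z": 0, "wx": 0, "wy": 0, "wz": 0, "jaw": 0}, {"x": 1, "y": 0, "z": 0, "wx": 0, "wy": 0, "wz": 0, "jaw": 0}, {"x": 1, "y": 0, "z": 0, "wx": 0, "wy": 0, "wz": 0, "jaw": 0}, {"x": 1, "y": 0, "z": 0, "wx": 0, "wy": 0, "wz": 0, "jaw": 0}, {"x": 1, "y": 0, "z": 0, "wx": 0, "wy": 0, "wz": 0, "jaw": 0}, {"x": 1, "y": 0, "z": 0, "wx": 0, "wy": 0, "wz": 0, "jaw": 0}, {"x": 1, "y": 0, "z": 0, "wx": 0, "wy": 0, "wz": 0, "jaw": 0}, {"x": 1, "y": 0, "z": 0, "wx": 0, "wy": 0, "wz": 0, "jaw": 0}, {"x": 1, "y": 0, "z": 0, "wx": 0, "wy": 0, "wz": 0, "jaw": 0}]}}

```text
time_s: 29.2
ee_pos: [0.4235, 0.1012, 0.2413]
eef_rot: [-3.142, -0.0, 1.568]
force: [-0.0, -0.9, -4.2]
grip_width: 0.0159
```

Emit:
{"api": "carry_out", "payload": {"deltas": [{"x": 1, "y": 0, "z": 0, "wx": 0, "wy": 0, "wz": 0, "jaw": 0}, {"x": 1, "y": 0, "z": 0, "wx": 0, "wy": 0, "wz": 0, "jaw": 0}, {"x": 1, "y": 0, "z": 0, "wx": 0, "wy": 0, "wz": 0, "jaw": 0}, {"x": 1, "y": 0, "z": 0, "wx": 0, "wy": 0, "wz": 0, "jaw": 0}, {"x": 1, "y": 0, "z": 0, "wx": 0, "wy": 0, "wz": 0, "jaw": 0}, {"x": 1, "y": 0, "z": 0, "wx": 0, "wy": 0, "wz": 0, "jaw": 0}, {"x": 0.8, "y": 0, "z": 0, "wx": 0, "wy": 0, "wz": 0, "jaw": 0}, {"x": 0.45, "y": 0, "z": 0, "wx": 0, "wy": 0, "wz": 0, "jaw": 0}, {"x": 0, "y": 0, "z": 0, "wx": 0, "wy": 0, "wz": 0, "jaw": 0}, {"x": 0, "y": 0, "z": 0, "wx": 0, "wy": 0, "wz": 0, "jaw": 0}]}}

```text
time_s: 30.03
ee_pos: [0.424, 0.2447, 0.2411]
eef_rot: [-3.141, 0.0, 1.569]
force: [1.1, -0.5, -2.9]
grip_width: 0.0159
```

```bash
python3 st.py; python3 - <<'E'
from rect import *
p=ctrl.camera_params('wrist'); im=snap('wrist','w12.png')
for l,z in [('hole_left',.058)]:
    print(l,[(m['position'],round(m['conf'],2),ray('wrist',m['position'],z,p).round(4)) for m in ctrl.mark_of('wrist',l)][:2])
cv2.imwrite('pics/r12.png',rectify(im,p,(.4234,.287),.058,half=.04))
E
```

```text
30.0333 [0.424  0.2447 0.2411] [-3.1412e+00  4.0000e-04  1.5690e+00] [ 1.1 -0.5 -2.9] [-0.059 -0.131 -0.063] 0.015924598678599394 [ 0.449  0.137  1.635 -0.     1.37   0.45 ]
hole_left []
```

View pics/w12.png

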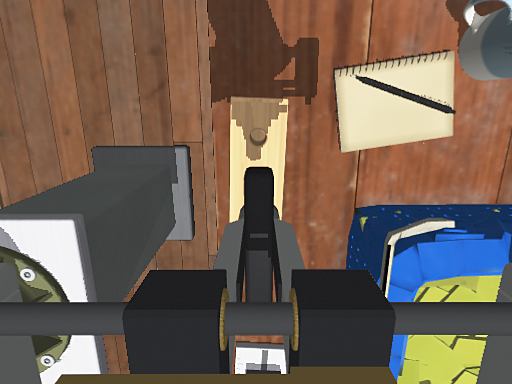

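View pics/r12.png

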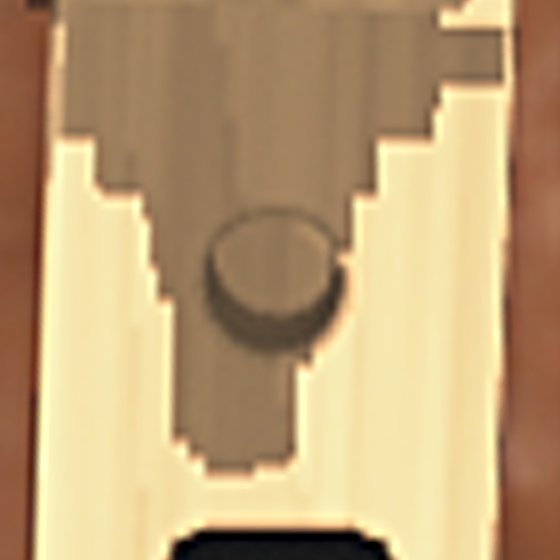

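Emit:
{"api": "carry_out", "payload": {"deltas": [{"x": 0.6, "y": -0.05, "z": 0, "wx": 0, "wy": 0, "wz": 0, "jaw": 0}, {"x": 0.8, "y": 0, "z": 0, "wx": 0, "wy": 0, "wz": 0, "jaw": 0}, {"x": 0.5, "y": 0, "z": 0.3, "wx": 0, "wy": 0, "wz": 0, "jaw": 0}, {"x": 0.23, "y": 0, "z": 0.7, "wx": 0, "wy": 0, "wz": 0, "jaw": 0}, {"x": 0, "y": 0, "z": 0.8, "wx": 0, "wy": 0, "wz": 0, "jaw": 0}, {"x": 0, "y": 0, "z": 0.8, "wx": 0, "wy": 0, "wz": 0, "jaw": 0}, {"x": 0, "y": 0, "z": 0.8, "wx": 0, "wy": 0, "wz": 0, "jaw": 0}, {"x": 0, "y": 0, "z": 0.7, "wx": 0, "wy": 0, "wz": 0, "jaw": 0}, {"x": 0, "y": 0, "z": 0.6, "wx": 0, "wy": 0, "wz": 0, "jaw": 0}, {"x": 0, "y": 0, "z": 0, "wx": 0, "wy": 0, "wz": 0, "jaw": 0}, {"x": 0, "y": 0, "z": 0, "wx": 0, "wy": 0, "wz": 0, "jaw": 0}]}}

```text
time_s: 31.05
ee_pos: [0.4232, 0.2873, 0.1469]
eef_rot: [-3.141, 0.001, 1.569]
force: [-0.5, -0.1, -3.4]
grip_width: 0.0155
```

Emit:
{"api": "carry_out", "payload": {"deltas": [{"x": 0, "y": 0, "z": 0.1, "wx": 0, "wy": 0, "wz": 0, "jaw": 0}, {"x": 0, "y": 0, "z": 0.1, "wx": 0, "wy": 0, "wz": 0, "jaw": 0}, {"x": 0, "y": 0, "z": 0.1, "wx": 0, "wy": 0, "wz": 0, "jaw": 0}, {"x": 0, "y": 0, "z": 0.1, "wx": 0, "wy": 0, "wz": 0, "jaw": 0}]}}

```text
time_s: 31.38
ee_pos: [0.4235, 0.2874, 0.1394]
eef_rot: [3.141, -0.0, 1.569]
force: [0.0, -0.0, -3.8]
grip_width: 0.0159
```

```bash
python3 st.py
```

```text
31.3833 [0.4235 0.2874 0.1394] [ 3.1410e+00 -3.0000e-04  1.5688e+00] [ 0.  -0.  -3.8] [ 0.004 -0.04   0.028] 0.0158783602227263 [ 0.525  0.281  1.707 -0.     1.153  0.527]
```

Emit:
{"api": "carry_out", "payload": {"deltas": [{"x": 0, "y": 0, "z": 0.1, "wx": 0, "wy": 0, "wz": 0, "jaw": 0}, {"x": 0, "y": 0, "z": 0.1, "wx": 0, "wy": 0, "wz": 0, "jaw": 0}, {"x": 0, "y": 0, "z": 0.1, "wx": 0, "wy": 0, "wz": 0, "jaw": 0}]}}

```text
time_s: 31.63
ee_pos: [0.4233, 0.2873, 0.1331]
eef_rot: [-3.142, 0.0, 1.569]
force: [-0.2, -0.3, -3.3]
grip_width: 0.0154
```

Emit:
{"api": "carry_out", "payload": {"deltas": [{"x": 0, "y": 0, "z": 0.3, "wx": 0, "wy": 0, "wz": 0, "jaw": 0}, {"x": 0, "y": 0, "z": 0.3, "wx": 0, "wy": 0, "wz": 0, "jaw": 0}, {"x": 0, "y": 0, "z": 0.3, "wx": 0, "wy": 0, "wz": 0, "jaw": 0}, {"x": 0, "y": 0, "z": 0.3, "wx": 0, "wy": 0, "wz": 0, "jaw": 0}, {"x": 0, "y": 0, "z": 0.3, "wx": 0, "wy": 0, "wz": 0, "jaw": 0}, {"x": 0, "y": 0, "z": 0.3, "wx": 0, "wy": 0, "wz": 0, "jaw": 0}]}}

```text
time_s: 32.13
ee_pos: [0.4233, 0.2873, 0.0965]
eef_rot: [-3.141, 0.0, 1.569]
force: [0.5, 0.1, -3.5]
grip_width: 0.0158
```

```bash
python3 st.py
```

```text
32.1333 [0.4233 0.2873 0.0965] [-3.1413e+00  2.0000e-04  1.5688e+00] [ 0.5  0.1 -3.5] [-0.031 -0.081 -0.027] 0.015753778057178144 [0.525 0.336 1.745 0.    1.06  0.527]
```

In the hole; down to the collar.

Emit:
{"api": "carry_out", "payload": {"deltas": [{"x": 0, "y": 0, "z": 0.15, "wx": 0, "wy": 0, "wz": 0, "jaw": 0}, {"x": 0, "y": 0, "z": 0.1, "wx": 0, "wy": 0, "wz": 0, "jaw": 0}, {"x": 0, "y": 0, "z": 0.05, "wx": 0, "wy": 0, "wz": 0, "jaw": 0}, {"x": 0, "y": 0, "z": 0, "wx": 0, "wy": 0, "wz": 0, "jaw": 0}]}}

```text
time_s: 32.47
ee_pos: [0.4234, 0.2873, 0.0912]
eef_rot: [-3.142, 0.0, 1.569]
force: [-0.3, -0.1, -4.4]
grip_width: 0.0156
```

```bash
python3 st.py
```

```text
32.4667 [0.4234 0.2873 0.0912] [-3.1415  0.      1.5688] [-0.3 -0.1 -4.4] [ 0.012 -0.075  0.009] 0.015611939622102793 [0.525 0.344 1.75  0.    1.048 0.527]
```

Emit:
{"api": "carry_out", "payload": {"deltas": [{"x": 0, "y": 0, "z": 0.04, "wx": 0, "wy": 0, "wz": 0, "jaw": 0}, {"x": 0, "y": 0, "z": 0.03, "wx": 0, "wy": 0, "wz": 0, "jaw": 0}, {"x": 0, "y": 0, "z": 0, "wx": 0, "wy": 0, "wz": 0, "jaw": 0}]}}

```text
time_s: 32.72
ee_pos: [0.4235, 0.2874, 0.0902]
eef_rot: [3.141, -0.0, 1.569]
force: [-0.1, 0.3, -1.8]
grip_width: 0.0159
```

```bash
python3 st.py
```

```text
32.7167 [0.4235 0.2874 0.0902] [ 3.1411e+00 -3.0000e-04  1.5688e+00] [-0.1  0.3 -1.8] [-0.039 -0.017 -0.005] 0.01586433920020136 [0.525 0.345 1.75  0.    1.046 0.527]
```

Emit:
{"api": "carry_out", "payload": {"deltas": [{"x": 0, "y": 0, "z": 0.01, "wx": 0, "wy": 0, "wz": 0, "jaw": 0}, {"x": 0, "y": 0, "z": 0, "wx": 0, "wy": 0, "wz": 0, "jaw": 25}, {"x": 0, "y": 0, "z": 0, "wx": 0, "wy": 0, "wz": 0, "jaw": 40}, {"x": 0, "y": 0, "z": 0, "wx": 0, "wy": 0, "wz": 0, "jaw": 50}, {"x": 0, "y": 0, "z": 0, "wx": 0, "wy": 0, "wz": 0, "jaw": 60}, {"x": 0, "y": 0, "z": 0, "wx": 0, "wy": 0, "wz": 0, "jaw": 60}]}}

```text
time_s: 33.22
ee_pos: [0.4234, 0.2873, 0.0897]
eef_rot: [3.141, -0.0, 1.569]
force: [-0.0, 0.9, 0.1]
grip_width: 0.0456
```

Emit:
{"api": "carry_out", "payload": {"deltas": [{"x": 0, "y": 0, "z": -0.4, "wx": 0, "wy": 0, "wz": 0, "jaw": 60}, {"x": 0, "y": 0, "z": -0.8, "wx": 0, "wy": 0, "wz": 0, "jaw": 60}, {"x": 0, "y": 0, "z": -1, "wx": 0, "wy": 0, "wz": 0, "jaw": 60}, {"x": 0, "y": 0, "z": -1, "wx": 0, "wy": 0, "wz": 0, "jaw": 60}, {"x": 0, "y": 0, "z": -1, "wx": 0, "wy": 0, "wz": 0, "jaw": 60}, {"x": 0, "y": 0, "z": -1, "wx": 0, "wy": 0, "wz": 0, "jaw": 60}, {"x": 0, "y": 0, "z": -1, "wx": 0, "wy": 0, "wz": 0, "jaw": 60}, {"x": 0, "y": 0, "z": 0, "wx": 0, "wy": 0, "wz": 0, "jaw": 60}]}}

```text
time_s: 33.88
ee_pos: [0.4244, 0.288, 0.2181]
eef_rot: [3.136, -0.003, 1.569]
force: [-0.8, -0.3, -0.6]
grip_width: 0.0564
```

```bash
python3 st.py; python3 - <<'E'
from rect import *
im=snap('wrist','w13.png'); im=snap('scene','s13.png')
cv2.imwrite('pics/s13c.png',cv2.resize(im[150:300,170:320],None,fx=4,fy=4,interpolation=cv2.INTER_CUBIC))
E
```

```text
33.8833 [0.4244 0.288  0.2181] [ 3.1363e+00 -3.1000e-03  1.5689e+00] [-0.8 -0.3 -0.6] [-0.    -0.051  0.013] 0.05639870985613993 [ 0.525  0.203  1.612 -0.     1.32   0.527]
```

View pics/s13c.png

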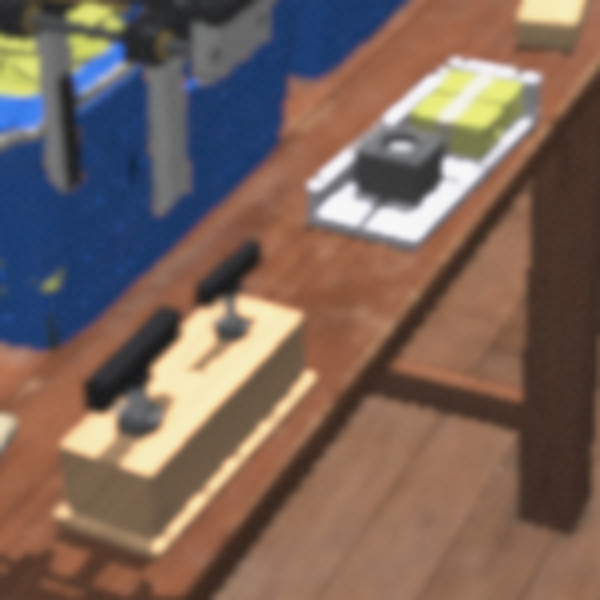

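View pics/w13.png

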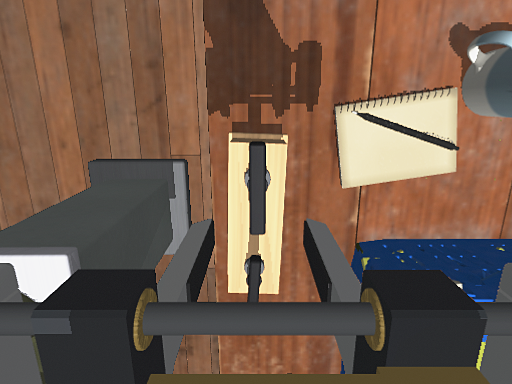

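```bash
python3 -c "
from station import ctrl
print(ctrl.hand_in()); print(ctrl.get_obs()['time_s'])"
```

```text
the job is handed in; nothing more can be done
None
the job is handed in; nothing more can be done
```

The clamp screw is tight and the big key is back in its hole. I handed in at about 34 s of the 72 s allowed; the system reported no verdict.

- **Seating:** The key touched the countersink and was turned slowly clockwise under a few newtons. After a few degrees it dropped in and went down 8 mm to a solid floor, as expected. The hardest press, about 20 N, came only once it was on the floor.
- **Tightening:** The gripper turned about 1.37 rad with the key seated. For most of the way the torque was 0.02–0.09 N m, then it climbed to about 0.3 N m over the last 0.1 rad, so I stopped. I eased the load off by less than the socket's free play before lifting out.
- **Key return:** The key met its rest at the same tool height as when I picked it up. The last pictures show it upright with its collar on the stand. The small key and tiles look unmoved, and the gripper is well clear.

**Not confirmed:**
- I did not look at the screw again after tightening. That it is tight rests on the torque rise and the angle turned; allowing for free play, I put the screw at 1.26 rad or more, against the 1.22 needed.
- The picture estimates of where the socket's corners point disagreed by about 15°, so I settled the angle by feel.

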